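Check a photometer: blade in the slot, light cover over the locating pin and held down

TASK

Take the check blade with the rectangular grip out of the rack and push it fully home into the photometer's slot, then let go of it. Then lay the light cover in the channel between the two rails, slide it along until it drops over the locating pin hidden beneath it, press it all the way down against the spring, and finish while still holding it pressed down. Leave the round-gripped blank in the rack and the bottle, jar and beaker alone.

Things in the scene. Friction and masses are not known exactly. Their poses are not given: they have to be found in the camera images.
- reader: Photometer, a fixed off-white housing with a blue foot, 110 (x) x 250 (y) x 60 mm high; origin at the centre of its underside, z up. Its flat top, 60 mm up, carries the blade slot at local y = +80 mm and, centred at local y = -45 mm, a channel 120 mm long along local y between two aluminium rails. The housing itself never moves.
- slot_mouth (a point): Centre of the mouth of the blade slot, on the housing's flat top; axes parallel to the housing's. The slot goes straight down 44 mm and is 29 mm long (local x) by 8 mm wide (local y), without chamfer.
- channel (a point): Middle of the channel, at the top of the sprung seat when it is up (8 mm above the housing's top); axes parallel to the housing's. The channel runs along y; its rails stand at local x = +-24.5 to +-29.5 mm and rise 14 mm above this point, ends open. The cover's centre is 31.5 mm above this point when dropped over the pin on to the raised seat, 25.5 mm when pressed fully down.
- pin_line (a point): Middle of the line on which the top of the pin lies: 10 mm above the channel point. The fixed upright steel pin, 12 mm diameter, domed top, stands at local x = 0 but anywhere from -16 to +16 mm along local y from here; its place is not reported. Seen until the cover hides it; by feel: slide the cover over its top, trying downward, until it drops. Riding on the pin, the cover's centre is 31.5 mm above this point.
- seat (a joint): Sprung aluminium seat, two strips with the pin standing between them, on which the cover rests once it is over the pin: 0 m = up, 0.006 m = fully down. Preload 3.75 N, rising to 12.75 N fully down, then a hard stop.
- rack: Fixed white rack block, 130 (x) x 60 (y) x 50 mm high, origin at the centre of its underside. Two slots, 29 x 8 mm and 42 mm deep, at local x = -30 and +30 mm, y = 0; one holds the check blade, the other the blank (they may be either way round).
- blade_center (a point): Centre of the loose check blade (60 g), upright in the rack. Above this point a rectangular black grip 24 (x) x 18 (y) x 36 mm high: grip it across y; below it a steel leaf 24 (x) x 4 (y) mm reaching 36 mm down. The point is level with the shoulder (underside of the grip), which rests on the rack's top, and on the photometer's slot mouth when fully home.
- blank_center (a point): Centre of the loose blank, in the other rack slot: the same leaf but a round grip of 24 mm diameter and 24 mm height; its shoulder is 6 mm above this point. To be left in place.
- cover_center (a point): Centre of the loose black light cover (about 200 g), standing upright on the bench, 31.5 mm above its underside. Block 44 (x) x 64 (y) x 28 mm high; on it a handle bar 40 (x) x 20 (y) mm, from 28 to 63 mm above the underside: grip it across y. In the middle of the underside a blind square bore 15 x 15 mm, 22 mm deep. Its y goes along the channel, either way round; it is 5 mm narrower than the channel.
- reagent: Loose white bottle with a green cap, 60 mm diameter, 130 mm high, origin at the centre of its underside; bystander.
- jar: Loose amber jar with a white lid, 56 mm diameter, 75 mm high, origin at the centre of its underside; bystander.
- beaker: Loose glass beaker, 66 mm diameter, 85 mm high, origin at the centre of its underside; bystander.
Mind the look-alikes: they are no part of the job. Leave any blue or white look-alike of the part that bears blade_center alone.

How it is judged:
On the way, in this order (a step that is already met when the one before it is completed fails the run):
1. the check blade is fully home in the photometer's slot and let go (z of blade_center in the frame of slot_mouth between -0.003 and 0.002 m and x of blade_center in the frame of slot_mouth between -0.005 and 0.005 m and y of blade_center in the frame of slot_mouth between -0.005 and 0.005 m and angle between blade_center's own z axis and vertical below 0.08 rad and contact force between the fingers and blade below 0.2 N), for 0.2 s.
2. the cover has dropped over the pin, between the rails (x of cover_center in the frame of channel between -0.0045 and 0.0045 m and y of cover_center in the frame of channel between -0.0185 and 0.0185 m and angle between cover_center's own z axis and vertical below 0.08 rad and z of cover_center in the frame of channel below 0.0345 m), for 0.1 s.
At the end, for the whole second after the job is handed in: Blade fully in the slot (shoulder within 2 mm of the mouth), upright, not held; cover over the pin between the rails, level, its centre under 28.5 mm above the channel point, seat pressed more than 4.5 of 6 mm, with the robot still holding it down (over 3 N) (all of step 1 and x of cover_center in the frame of channel between -0.0045 and 0.0045 m and y of cover_center in the frame of channel between -0.0185 and 0.0185 m and angle between cover_center's own z axis and vertical below 0.08 rad and z of cover_center in the frame of channel below 0.0285 m and value of joint seat above 0.0045 m and contact force between any of the fingers, the arm and cover above 3 N); the arm keeps its last pose, push and grip.
It fails at once if the blank is disturbed (moved more than 15 mm) (distance of blank_center from where it was at the start of the episode above 0.015 m).
It fails at once if the bottle is disturbed (moved more than 20 mm) (distance of reagent from where it was at the start of the episode above 0.02 m).
It fails at once if the jar is disturbed (moved more than 20 mm) (distance of jar from where it was at the start of the episode above 0.02 m).
It fails at once if the beaker is disturbed (moved more than 20 mm) (distance of beaker from where it was at the start of the episode above 0.02 m).
It also fails if it takes over 72 s, if anything falls off the work surface, if the arm or the gripper's body presses on something with over 40 N, if the wrist force passes 120 N, or if a joint passes its speed limit or range.

ROBOT

A 6-joint arm with a two-finger parallel gripper is mounted at the origin on the work surface. World frame = base frame: x ahead of the robot, y to its left, z up, the work surface at z = 0. Lengths are in m, angles in rad, forces in N, time in s.
With the tool pointing down it reaches from about 0.3 to 0.775 m from the base axis. Payload 14.6 kg.
Tool frame: the origin (TCP) lies at the very end of the fingers, on their centre line; the grasp point (between the pads) lies ctrl.grasp_offset behind it (ctrl.grasp_offset is the distance from the TCP to the grasp point, in m); z points along the fingers, y is the direction in which the jaws open and shut (so a half turn about z gives the same grasp; the last joint's range is limited). The gripper opens to 94 mm and grips with 3 to 60 N. Pads are 16 mm wide; open, the fingers measure 119 mm over their backs; the gripper's body (75 mm by 177 mm) begins 78 mm behind the grasp point.
Start: joints at [-1.2, 0.3, 1.521, -0, 1.321, -0.067], TCP at [0.233, -0.498, 0.205] pointing down, gripper open.
Joint ranges: [-3.03, 3.03], [-0.79, 2.21], [0.23, 2.52], [-1.04, 4.18], [0, 3.07], [-2.55, 2.55]. Speed limits (rad/s): [2.22, 2.22, 2.57, 3.14, 3.14, 3.14].

INTERFACE

Orientations are given as [roll, pitch, yaw] about the fixed x, y, z axes, in that order (R = Rz(yaw) Ry(pitch) Rx(roll)).
In Python, from station import ctrl gives the robot as it stands. The module is installed in compiled form; this text tells all that it offers.
- The arm moves only by the tool carry_out, never from a script. Its argument "deltas" is a list of rows, each an object of numbers: "x", "y", "z": the shift along the tool's x, y, z in units of 0.02 m (1.0 is 0.02 m); "wx", "wy", "wz": the turn, a rotation vector about the tool's x, y, z in units of 0.08 rad (1.0 is 0.08 rad); "jaw": the opening in per cent of the stroke, from 0 (shut) to 100 (fully open). A call has 1 to 12 rows; each row shifts and turns the commanded pose from where the row before left it, along the tool's axes as they then stand; what a row does not reach is not made up. A row lasts 1/12 s, in which the tool goes at most 41.7 mm and 7.16 degrees, less where a joint would pass 70% of its speed; a pose out of reach is approached as far as the arm can. A call with a number of a shift or a turn outside -1 to 1 is refused whole. A call with a gripper value outside its range is refused whole. The fingers move at their own pace and stop on an object; "squeeze" is the grip in N (left out, the last holds). Time passes only in rows, so rows that do not move let the fingers close. It gives the time, the measured TCP pose, the force and the opening at its end, in the units of the state.
- ctrl.get_obs(): the state, without advancing time (a new reading comes with each control period).
- ctrl.camera(name): name is "scene" or "top" or "wrist"; returns the picture (384x512x3 uint8, blue, green, red); there is no depth.
- ctrl.camera_params(name): a dict with "mtx" (3x3 intrinsics, pixels), "origin" and "attitude" of the camera in the world. Camera axes: x right, y down, z forward; pixel columns grow to the right and rows downward; lengths in m; the calibration is good to about 2 mm. A picture is of the moment at which its call begins: read the wrist's pose just before it. camera_params takes no time and is no camera call; for the wrist camera it gives the pose at the moment of the call.
- ctrl.hand_in(): hands the job in, once; it reports no verdict.
Trained networks look in the newest picture that a camera, given by its name, has taken for a name from the list of things; names that differ only in an ending like _2 or _b are one class to them, and where a whole thing is asked for, a point or a joint stands for the part that bears it (a point fixed in the world has none). Each returns a list of dicts, best first, with "conf" (0 to 1); they miss things now and then, are a little off and sometimes report something else, mostly with a low value. They report only what shows in the picture. A call takes as long as a camera call. They do not tell look-alikes from the thing itself.
- ctrl.boxes_of(camera, label): "rect" ([left, top, right, bottom] in pixels, round what is visible of it).
- ctrl.mark_of(camera, label): "position" ([row, column] in pixels: a listed point, or the origin of a listed thing).
The state is a dict: "time_s": time; "qpos": joint angles; "joint_vel": joint speeds; "tau": joint torques, N m; "ee_pos": TCP position; "eef_rot": TCP orientation; "force": force on the tool from outside, world axes, zero at the start; "moment": the same for the moment, N m; "grip_width": finger opening in m.
Only numpy, scipy, OpenCV 4.12 (cv2) and the standard library are available. Lean on these libraries where they do the work, as an engineer would, in place of code of your own. Each camera call takes 0.05 s, during which the arm holds its last target.

## Working session

There is one attempt and no reset: what is moved stays moved. The work goes in short steps, Python scripts to look and compute and a tool call to move; the robot and the scene stay as the last step left them, time stands still between calls to the robot, and variables do not carry over. Pictures are saved under pics/ and viewed, and the job is handed in when it is done.

Besides the shell and the picture viewer there is one more tool, called as name(argument=value, ...), one argument or row to a line, values as JSON. carry_out: Moves the arm, as the interface text tells. Its arguments: {"type":"object","properties":{"deltas":{"type":"array"},"squeeze":{"type":"number"}},"required":["deltas"]}

```bash
mkdir -p pics; ls; python3 - <<'E'
from station import ctrl
import cv2
o=ctrl.get_obs();print(o, ctrl.grasp_offset)
for n in ("scene","top"):
    im=ctrl.camera(n); cv2.imwrite(f"pics/{n}0.png",im)
    print(n,ctrl.camera_params(n))
    for l in ["reader","slot_mouth","channel","pin_line","rack","blade_center","blank_center","cover_center","reagent","jar","beaker"]:
        print(l,[(r['position'],round(r['conf'],2)) for r in ctrl.mark_of(n,l)])
E
```

```text
pics
{'time_s': 0.0, 'qpos': array([-1.19959826e+00,  3.00502985e-01,  1.52156689e+00,  2.99522275e-05,
        1.32066566e+00, -6.66044434e-02]), 'joint_vel': array([ 0.00049625,  0.00057065,  0.0002633 , -0.00160219, -0.00122045,
       -0.00098347]), 'tau': array([ 5.19327496e-04, -5.31811953e+01, -3.52741134e+01,  7.08593940e-02,
        2.43858341e-02, -8.56647557e-05]), 'ee_pos': array([ 0.23308477, -0.4978944 ,  0.20487483]), 'eef_rot': array([-3.14045423e+00, -1.05012510e-04,  4.37795024e-01]), 'force': array([ 0.02623346, -0.25576549,  0.46021151]), 'moment': array([-0.07877872, -0.02093296, -0.00904824]), 'grip_width': 0.09386253591048867} 0.0188
scene {'mtx': array([[410.98609467,   0.        , 251.50010585],
       [  0.        , 410.98609467, 192.04401094],
       [  0.        ,   0.        ,   1.        ]]), 'origin': array([1.27307835, 0.2540413 , 0.76986211]), 'attitude': array([-2.33788454, -0.01566181,  1.9781453 ])}
reader []
slot_mouth [([208.5, 344.0], 0.96)]
channel [([188.5, 296.7], 0.65)]
pin_line [([184.6, 300.1], 0.81)]
rack [([170.8, 202.8], 0.55)]
blade_ce
[... 489 characters left out ...]
,   1.        ]]), 'origin': array([ 0.3758057 , -0.0239509 ,  1.01238047]), 'attitude': array([-2.9136552 , -0.00393033, -1.475078  ])}
reader [([212.0, 212.0], 0.6)]
slot_mouth [([204.7, 182.3], 0.82)]
channel [([211.0, 229.2], 0.84), ([225.0, 337.6], 0.52)]
pin_line [([210.0, 228.7], 0.98), ([160.0, 349.7], 0.35)]
rack [([234.9, 332.5], 0.64)]
blade_center [([251.5, 300.7], 0.65), ([245.2, 332.1], 0.54), ([216.4, 305.0], 0.46), ([258.3, 367.1], 0.46), ([282.1, 341.5], 0.41)]
blank_center [([223.9, 339.0], 0.62), ([212.0, 215.3], 0.23)]
cover_center [([239.0, 405.0], 0.61)]
reagent [([161.9, 349.5], 0.95)]
jar [([211.8, 215.9], 0.73), ([143.3, 265.9], 0.68)]
beaker [([198.9, 119.7], 0.63)]
```

```bash
python3 - <<'E'
import cv2
for n,(x0,y0,x1,y1) in {"scene":(110,90,390,300),"top":(90,130,440,310)}.items():
    im=cv2.imread(f"pics/{n}0.png")
    c=im[y0:y1,x0:x1]; k=780/c.shape[1] if 780/c.shape[1]*c.shape[0]<600 else 600/c.shape[0]
    cv2.imwrite(f"pics/{n}0c.png",cv2.resize(c,None,fx=k,fy=k,interpolation=cv2.INTER_CUBIC)); print(k)
E
```

```text
2.7857142857142856
2.2285714285714286
```

View pics/scene0.png

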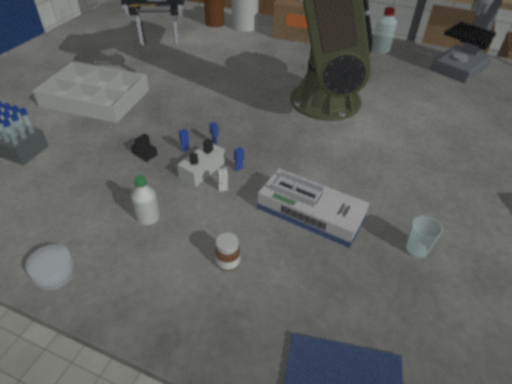

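View pics/top0.png

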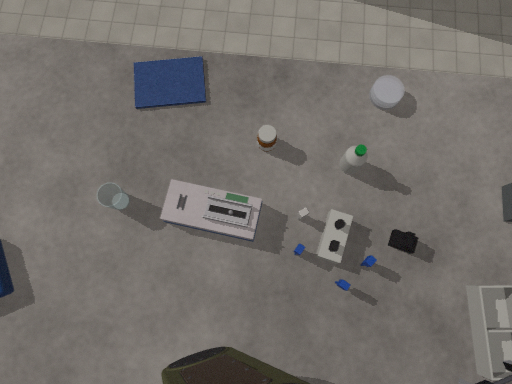

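```bash
sleep 1
```

```text
(no output)
```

View pics/scene0c.png

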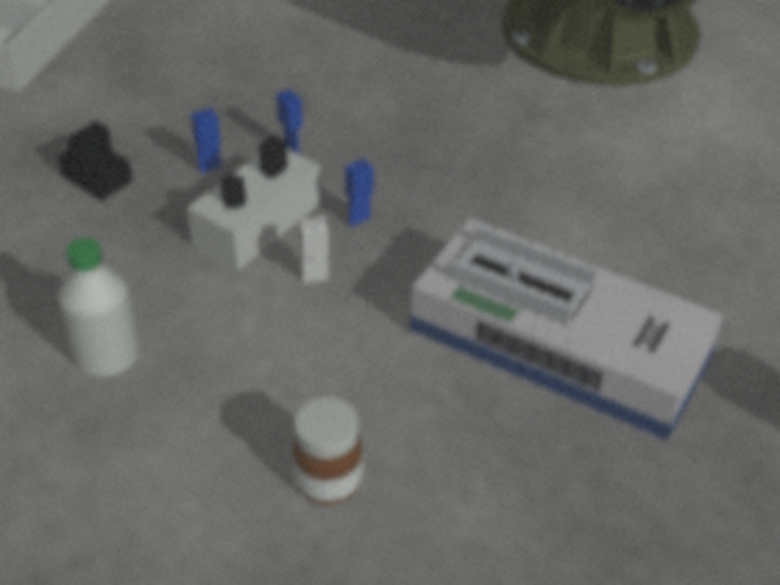

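View pics/top0c.png

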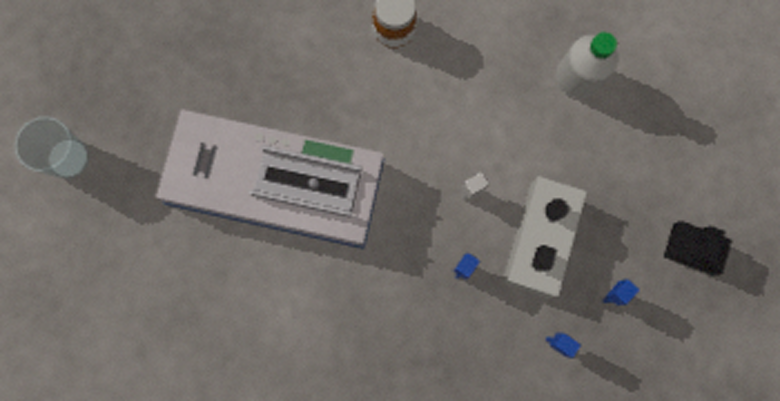

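The pictures show four look-alikes: three blue, at top (row,col) 251,300 / 258,367 / 282,342, and one white at 216,305. The rack holds two black-gripped parts. The taller rectangular one is at top (245,333) / scene (150,208), and I take it for the check blade. The shorter round one at top (224,339) / scene (162,193) is the blank. The cover is at top (239,405), and the reader's slot is at (205,182).

```bash
cat > h.py <<'E'
import numpy as np, cv2
from scipy.spatial.transform import Rotation as R
from station import ctrl
def cam(n):
    p=ctrl.camera_params(n); return p['mtx'],np.array(p['origin']),R.from_euler('xyz',p['attitude']).as_matrix()
def ray(c,px,z):  # px=(col,row)
    K,o,A=c; d=A@np.linalg.solve(K,[px[0],px[1],1.]); return o+d*(z-o[2])/d[2]
def proj(c,P):
    K,o,A=c; q=(np.atleast_2d(P)-o)@A; q=q@K.T; return q[:,:2]/q[:,2:]
E
python3 - <<'E'
from h import *
cs,ct=cam('scene'),cam('top')
def two(l,z,ps,pt):
    print(l,'scene',ray(cs,ps[::-1],z).round(4),'top',ray(ct,pt[::-1],z).round(4))
two('slot',.06,[208.5,344],[204.7,182.3]); two('chan',.068,[188.5,296.7],[211,229.2]); two('pinl',.078,[184.6,300.1],[210,228.7])
two('blade',.05,[150,208.1],[245.2,332.1]); two('blank',.044,[162.1,192.8],[223.9,339]); two('rack',0,[170.8,202.8],[234.9,332.5])
two('cover',.0315,[145.4,141.7],[239,405]); two('reagent',0,[214.3,146.8],[161.9,349.5]); two('jar',0,[258.5,226.1],[143.3,265.9]); two('beaker',0,[246.6,416.6],[198.9,119.7])
for n,p in dict(b1=[251.5,300.7],b2=[258.3,367.1],b3=[282,341.5],w=[216.4,305]).items(): print(n,ray(ct,p[::-1],.036).round(3))
E
```

```text
slot scene [0.5534 0.1976 0.06  ] top [0.5485 0.1938 0.06  ]
chan scene [0.5422 0.0732 0.068 ] top [0.5422 0.0674 0.068 ]
pinl scene [0.5358 0.079  0.078 ] top [0.543 0.068 0.078]
blade scene [ 0.4765 -0.2105  0.05  ] top [ 0.481 -0.209  0.05 ]
blank scene [ 0.5347 -0.2276  0.044 ] top [ 0.5399 -0.2256  0.044 ]
rack scene [ 0.512  -0.2121  0.    ] top [ 0.515  -0.2182  0.    ]
cover scene [ 0.5169 -0.4082  0.0315] top [ 0.5183 -0.4061  0.0315]
reagent scene [ 0.7192 -0.2617  0.    ] top [ 0.7315 -0.2566  0.    ]
jar scene [ 0.7621 -0.0172 -0.    ] top [ 0.765  -0.0101  0.    ]
beaker scene [0.5452 0.3832 0.    ] top [0.559  0.3857 0.    ]
b1 [ 0.458 -0.13   0.036]
b2 [ 0.457 -0.305  0.036]
b3 [ 0.39  -0.241  0.036]
w [ 0.553 -0.135  0.036]
```

carry_out(
  deltas=[
    {"wz": 1, "jaw": 60},
    {"wz": 1},
    {"wz": 1},
    {"wz": 1},
    {"wz": 1},
    {"wz": 1},
    {"wz": 1},
    {"wz": 1},
    {"wz": 0.8},
  ],
)

```text
invalid input
```

```bash
cat >> h.py <<'E'
def to(target,yaw=None):
    o=ctrl.get_obs(); A=R.from_euler('xyz',o['eef_rot']).as_matrix(); d=A.T@(np.array(target)-o['ee_pos'])
    print('t',round(o['time_s'],2),'pos',o['ee_pos'].round(4),'rot',o['eef_rot'].round(4),'w',round(o['grip_width'],4),'F',o['force'].round(1),'units x y z',(d/.02).round(2), 'wz',None if yaw is None else round((o['eef_rot'][2]-yaw)/.08,2))
E
python3 - <<'E'
from h import *
to([.48,-.21,.22],-.27)
p=ctrl.camera_params('wrist');print(p)
o=ctrl.get_obs();A=R.from_euler('xyz',o['eef_rot']).as_matrix();print(A.T@(p['origin']-o['ee_pos']), A.T@R.from_euler('xyz',p['attitude']).as_matrix())
E
```

```text
t 1.2 pos [ 0.2332 -0.4981  0.2055] rot [ 3.1416 -0.      0.4378] w 0.0939 F [-0.1  0.1 -0.6] units x y z [17.29 -7.82 -0.73] wz 8.85
{'mtx': array([[271.95679245,   0.        , 253.04888118],
       [  0.        , 271.95679245, 188.98316941],
       [  0.        ,   0.        ,   1.        ]]), 'origin': array([ 0.29836173, -0.46786522,  0.38426309]), 'attitude': array([ 2.89484408e+00,  1.02083757e-03, -1.13322222e+00])}
[ 0.07187756  0.00022951 -0.17880829] [[-2.26822120e-04 -9.69708893e-01 -2.44263404e-01]
 [ 9.99999417e-01  3.80282749e-05 -1.07956550e-03]
 [ 1.05615318e-03 -2.44263506e-01  9.69708319e-01]]
```

carry_out(
  deltas=[
    {"x": 0, "y": 0, "z": 0, "wx": 0, "wy": 0, "wz": 1, "jaw": 60},
    {"x": 0, "y": 0, "z": 0, "wx": 0, "wy": 0, "wz": 1, "jaw": 60},
    {"x": 0, "y": 0, "z": 0, "wx": 0, "wy": 0, "wz": 1, "jaw": 60},
    {"x": 0, "y": 0, "z": 0, "wx": 0, "wy": 0, "wz": 1, "jaw": 60},
    {"x": 0, "y": 0, "z": 0, "wx": 0, "wy": 0, "wz": 1, "jaw": 60},
    {"x": 0, "y": 0, "z": 0, "wx": 0, "wy": 0, "wz": 1, "jaw": 60},
    {"x": 0, "y": 0, "z": 0, "wx": 0, "wy": 0, "wz": 1, "jaw": 60},
    {"x": 0, "y": 0, "z": 0, "wx": 0, "wy": 0, "wz": 1, "jaw": 60},
    {"x": 0, "y": 0, "z": 0, "wx": 0, "wy": 0, "wz": 0.8, "jaw": 60},
  ],
)

```text
time_s: 1.95
ee_pos: [0.2332, -0.4981, 0.2054]
eef_rot: [-3.142, 0.0, -0.27]
force: [-0.1, 1.1, -0.1]
grip_width: 0.0564
```

```bash
python3 - <<'E'
from h import *
to([.42,-.21,.22],-.27)
E
```

```text
t 1.95 pos [ 0.2332 -0.4981  0.2054] rot [-3.1416  0.     -0.2704] w 0.0564 F [-0.1  1.1 -0.1] units x y z [  5.15 -16.38  -0.73] wz -0.0
```

carry_out(
  deltas=[
    {"x": 0.3, "y": -1, "z": 0, "wx": 0, "wy": 0, "wz": 0, "jaw": 60},
    {"x": 0.3, "y": -1, "z": 0, "wx": 0, "wy": 0, "wz": 0, "jaw": 60},
    {"x": 0.3, "y": -1, "z": 0, "wx": 0, "wy": 0, "wz": 0, "jaw": 60},
    {"x": 0.3, "y": -1, "z": 0, "wx": 0, "wy": 0, "wz": 0, "jaw": 60},
    {"x": 0.3, "y": -1, "z": 0, "wx": 0, "wy": 0, "wz": 0, "jaw": 60},
    {"x": 0.3, "y": -1, "z": 0, "wx": 0, "wy": 0, "wz": 0, "jaw": 60},
    {"x": 0.3, "y": -1, "z": 0, "wx": 0, "wy": 0, "wz": 0, "jaw": 60},
    {"x": 0.3, "y": -1, "z": 0, "wx": 0, "wy": 0, "wz": 0, "jaw": 60},
    {"x": 0.3, "y": -1, "z": 0, "wx": 0, "wy": 0, "wz": 0, "jaw": 60},
    {"x": 0.3, "y": -1, "z": 0, "wx": 0, "wy": 0, "wz": 0, "jaw": 60},
    {"x": 0.3, "y": -1, "z": 0, "wx": 0, "wy": 0, "wz": 0, "jaw": 60},
    {"x": 0.3, "y": -1, "z": 0, "wx": 0, "wy": 0, "wz": 0, "jaw": 60},
  ],
)

```text
time_s: 2.95
ee_pos: [0.3662, -0.2846, 0.2056]
eef_rot: [3.141, -0.0, -0.266]
force: [-0.8, -0.1, -0.3]
grip_width: 0.0567
```

carry_out(
  deltas=[
    {"x": 0.3, "y": -1, "z": 0, "wx": 0, "wy": 0, "wz": 0, "jaw": 60},
    {"x": 0.3, "y": -1, "z": 0, "wx": 0, "wy": 0, "wz": 0, "jaw": 60},
    {"x": 0.3, "y": -1, "z": 0, "wx": 0, "wy": 0, "wz": 0, "jaw": 60},
    {"x": 0.4, "y": -1, "z": 0, "wx": 0, "wy": 0, "wz": 0, "jaw": 60},
    {"x": 0.2, "y": -0.4, "z": 0, "wx": 0, "wy": 0, "wz": 0, "jaw": 60},
    {"x": 0, "y": 0, "z": 0, "wx": 0, "wy": 0, "wz": 0, "jaw": 60},
    {"x": 0, "y": 0, "z": 0, "wx": 0, "wy": 0, "wz": 0, "jaw": 60},
  ],
)

```text
time_s: 3.53
ee_pos: [0.4178, -0.2087, 0.2054]
eef_rot: [3.141, 0.0, -0.265]
force: [-0.3, -0.4, 0.6]
grip_width: 0.0565
```

```bash
python3 - <<'E'
from h import *
c=cam('wrist'); im=ctrl.camera('wrist'); cv2.imwrite('pics/w1.png',cv2.resize(im,None,fx=1.5,fy=1.5,interpolation=cv2.INTER_CUBIC)); np.savez('w1.npz',K=c[0],o=c[1],A=c[2]); cv2.imwrite('w1raw.png',im)
to([.48,-.21,.22],-.27)
for l,z in (("blade_center",.05),("blank_center",.044),("rack",0),("jar",0)):
  for r in ctrl.mark_of('wrist',l): print(l,np.round(r['position'],1),round(r['conf'],2),ray(c,r['position'][::-1],z).round(4))
E
```

```text
t 3.58 pos [ 0.4175 -0.2091  0.2054] rot [ 3.1414e+00  2.0000e-04 -2.6620e-01] w 0.0561 F [ 0.1 -0.1  0.3] units x y z [ 3.03 -0.78 -0.73] wz 0.05
blade_center [130.8 318.9] 0.98 [ 0.4546 -0.2999  0.05  ]
blade_center [195.7 281.3] 0.97 [ 0.3877 -0.237   0.05  ]
blade_center [132.1 242.4] 0.85 [ 0.4772 -0.2107  0.05  ]
blade_center [158.9 176.5] 0.67 [ 0.4674 -0.1235  0.05  ]
blade_center [ 83.3 155.3] 0.61 [ 0.5568 -0.1287  0.05  ]
blank_center [ 79.4 235.9] 0.97 [ 0.5372 -0.2195  0.044 ]
rack [105.5 242.5] 0.61 [ 0.5096 -0.218   0.    ]
jar [ 54.2 390.7] 0.46 [ 0.5204 -0.4203  0.    ]
```

View pics/w1.png

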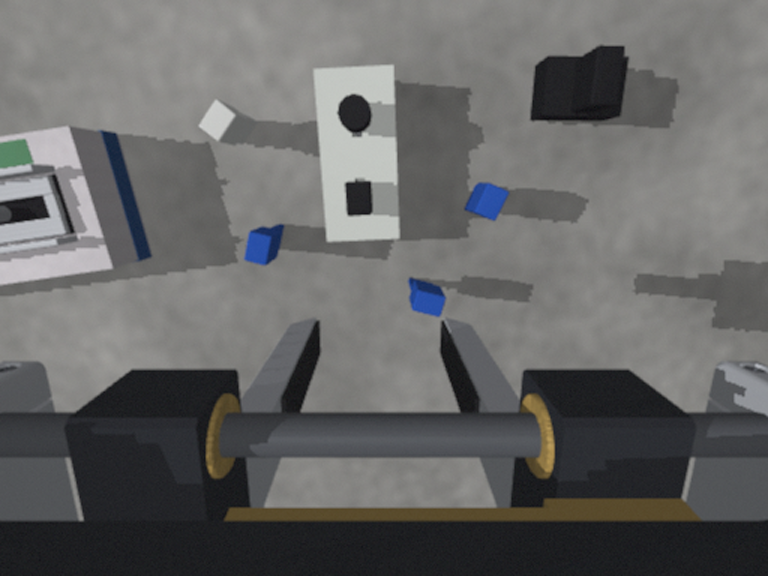

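The wrist view shows the square black grip at pixel (358,198) of the picture, nearer the robot, and the round grip at (354,113). That confirms the choice. Next I measure the rack from its corners.

```bash
python3 - <<'E'
from h import *
d=np.load('w1.npz'); c=(d['K'],d['o'],d['A'])
im=cv2.imread('w1raw.png'); g=cv2.cvtColor(im,cv2.COLOR_BGR2GRAY)
crop=cv2.resize(im[35:170,190:280],None,fx=4.2,fy=4.2,interpolation=cv2.INTER_CUBIC); cv2.imwrite('pics/w1c.png',crop)
m=((g>150)*255).astype('uint8'); m[:, :200]=0; m[:,275:]=0; m[170:]=0; m[:40]=0
m=cv2.morphologyEx(m,cv2.MORPH_CLOSE,np.ones((3,3)))
cs,_=cv2.findContours(m,cv2.RETR_EXTERNAL,cv2.CHAIN_APPROX_NONE); k=max(cs,key=cv2.contourArea)
P=np.array([ray(c,p[0]+0.0,.05)[:2] for p in k],dtype=np.float32)
r=cv2.minAreaRect(P*1000); print(r, [ray(c,np.array(p)/1.5,.05).round(4)[:2] for p in ((315,68),(393,66),(400,240),(327,241))])
# grip top
m=((g<60)*255).astype('uint8'); 
for y0,y1,z in((115,150,.086),(55,92,.074)):
    mm=np.zeros_like(m); mm[y0:y1,222:252]=m[y0:y1,222:252]
    cs,_=cv2.findContours(mm,cv2.RETR_EXTERNAL,cv2.CHAIN_APPROX_NONE); k=max(cs,key=cv2.contourArea)
    P=np.array([ray(c,p[0]+0.0,z)[:2] for p in k],dtype=np.float32); print(cv2.boundingRect(k),cv2.minAreaRect(P*1000))
E
```

```text
((509.0811767578125, -214.52880859375), (60.95066452026367, 130.6027374267578), 77.4192886352539) [array([ 0.5782, -0.2016]), array([ 0.5643, -0.258 ]), array([ 0.4369, -0.2304]), array([ 0.4519, -0.1722])]
(231, 121, 17, 22) ((479.77716064453125, -209.08657836914062), (17.181884765625, 22.07948875427246), 74.78813171386719)
(226, 63, 21, 25) ((536.7269897460938, -222.0139923095703), (23.772192001342773, 21.212095260620117), 31.021909713745117)
```

View pics/w1c.png

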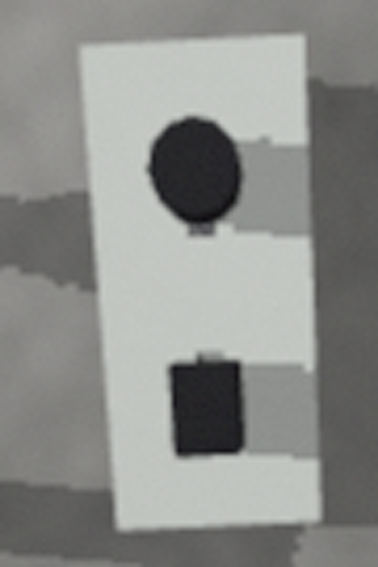

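```bash
python3 - <<'E'
from h import *
to([.4798,-.2088,.055],-.23)
E
```

```text
t 3.78 pos [ 0.4175 -0.2091  0.2055] rot [ 3.1415  0.     -0.2672] w 0.0567 F [0.  0.2 0.7] units x y z [ 3.   -0.84  7.52] wz -0.47
```

carry_out(
  deltas=[
    {"x": 1, "y": -0.28, "z": 0, "wx": 0, "wy": 0, "wz": 0, "jaw": 60},
    {"x": 1, "y": -0.28, "z": 0, "wx": 0, "wy": 0, "wz": 0, "jaw": 60},
    {"x": 1, "y": -0.28, "z": 0, "wx": 0, "wy": 0, "wz": 0, "jaw": 60},
    {"x": 0, "y": 0, "z": 1, "wx": 0, "wy": 0, "wz": -0.47, "jaw": 50},
    {"x": 0, "y": 0, "z": 1, "wx": 0, "wy": 0, "wz": 0, "jaw": 50},
    {"x": 0, "y": 0, "z": 1, "wx": 0, "wy": 0, "wz": 0, "jaw": 50},
    {"x": 0, "y": 0, "z": 1, "wx": 0, "wy": 0, "wz": 0, "jaw": 50},
    {"x": 0, "y": 0, "z": 0.5, "wx": 0, "wy": 0, "wz": 0, "jaw": 50},
    {"x": 0, "y": 0, "z": 0, "wx": 0, "wy": 0, "wz": 0, "jaw": 50},
  ],
)

```text
time_s: 4.53
ee_pos: [0.4791, -0.208, 0.1136]
eef_rot: [-3.141, 0.003, -0.229]
force: [-1.2, 0.7, 0.1]
grip_width: 0.0471
```

```bash
python3 - <<'E'
from h import *
to([.4798,-.2088,.055],-.23)
im=ctrl.camera('wrist'); cv2.imwrite('pics/w2.png',cv2.resize(im,None,fx=1.5,fy=1.5))
E
```

```text
t 4.53 pos [ 0.4791 -0.208   0.1136] rot [-3.1408  0.0034 -0.2291] w 0.0471 F [-1.2  0.7  0.1] units x y z [0.05 0.03 2.93] wz 0.01
```

View pics/w2.png

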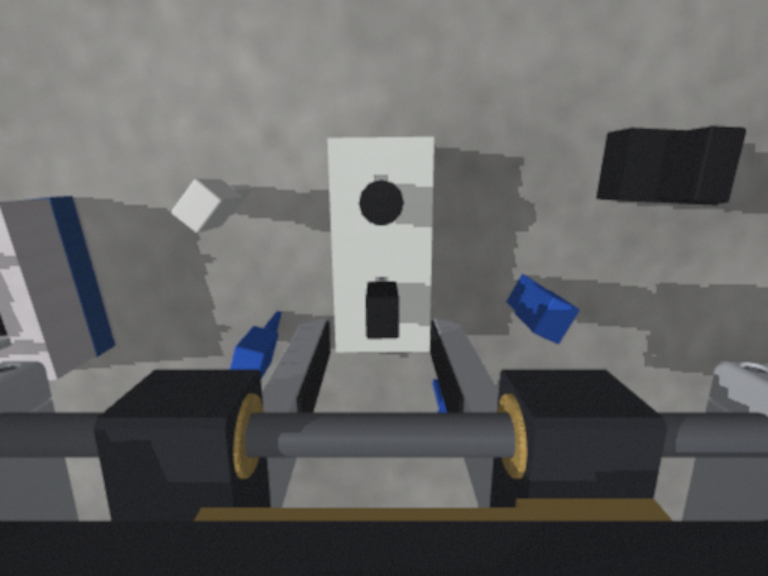

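The open fingers stand astride the rectangular grip at (382,310), aligned with the rack. I go down and grip it.

carry_out(
  deltas=[
    {"x": 0.05, "y": 0.03, "z": 1, "wx": 0, "wy": 0, "wz": 0, "jaw": 50},
    {"x": 0, "y": 0, "z": 1, "wx": 0, "wy": 0, "wz": 0, "jaw": 50},
    {"x": 0, "y": 0, "z": 0.9, "wx": 0, "wy": 0, "wz": 0, "jaw": 50},
    {"x": 0, "y": 0, "z": 0, "wx": 0, "wy": 0, "wz": 0, "jaw": 50},
    {"x": 0, "y": 0, "z": 0, "wx": 0, "wy": 0, "wz": 0, "jaw": 5},
    {"x": 0, "y": 0, "z": 0, "wx": 0, "wy": 0, "wz": 0, "jaw": 5},
    {"x": 0, "y": 0, "z": 0, "wx": 0, "wy": 0, "wz": 0, "jaw": 5},
    {"x": 0, "y": 0, "z": 0, "wx": 0, "wy": 0, "wz": 0, "jaw": 5},
    {"x": 0, "y": 0, "z": 0, "wx": 0, "wy": 0, "wz": 0, "jaw": 5},
  ],
  squeeze=20,
)

```text
time_s: 5.33
ee_pos: [0.4814, -0.2091, 0.0583]
eef_rot: [3.141, -0.001, -0.229]
force: [0.0, 0.4, 6.6]
grip_width: 0.0181
```

carry_out(
  deltas=[
    {"x": 0, "y": 0, "z": 0, "wx": 0, "wy": 0, "wz": 0, "jaw": 5},
    {"x": 0, "y": 0, "z": -0.5, "wx": 0, "wy": 0, "wz": 0, "jaw": 5},
    {"x": 0, "y": 0, "z": -0.5, "wx": 0, "wy": 0, "wz": 0, "jaw": 5},
  ],
)

```text
time_s: 5.58
ee_pos: [0.4808, -0.2088, 0.078]
eef_rot: [-3.141, 0.001, -0.229]
force: [-0.1, 0.4, 0.0]
grip_width: 0.0177
```

```bash
python3 - <<'E'
from h import *
c=cam('top'); q=[ray(c,(90+a/2.2286,130+b/2.2286),.06) for a,b in ((183,110),(383,153),(365,243),(158,198))]
for a in q: print(a.round(4))
q=np.array(q);print(np.mean(q,0)); r=cv2.minAreaRect((q[:,:2]*1000).astype('float32'));print(r)
to([.47,.2,.2],-.1)
E
```

```text
[0.6148 0.231  0.06  ]
[ 0.5852 -0.0145  0.06  ]
[ 0.4763 -0.0037  0.06  ]
[0.5056 0.2442 0.06  ]
[0.54549503 0.11424131 0.06      ]
((545.6138916015625, 113.80667877197266), (249.68585205078125, 110.04676055908203), 83.27040100097656)
t 5.58 pos [ 0.4808 -0.2088  0.078 ] rot [-3.1413e+00  9.0000e-04 -2.2860e-01] w 0.0177 F [-0.1  0.4  0. ] units x y z [ -5.16 -19.79  -6.09] wz -1.61
```

carry_out(
  deltas=[
    {"x": 0, "y": 0, "z": -1, "wx": 0, "wy": 0, "wz": 0, "jaw": 5},
    {"x": 0, "y": 0, "z": -1, "wx": 0, "wy": 0, "wz": 0, "jaw": 5},
    {"x": 0, "y": 0, "z": -1, "wx": 0, "wy": 0, "wz": -0.68, "jaw": 5},
    {"x": 0, "y": 0, "z": -1, "wx": 0, "wy": 0, "wz": -0.68, "jaw": 5},
    {"x": -0.15, "y": -1, "z": -1, "wx": 0, "wy": 0, "wz": 0, "jaw": 5},
    {"x": -0.15, "y": -1, "z": -1, "wx": 0, "wy": 0, "wz": 0, "jaw": 5},
    {"x": -0.15, "y": -1, "z": 0, "wx": 0, "wy": 0, "wz": 0, "jaw": 5},
    {"x": -0.15, "y": -1, "z": 0, "wx": 0, "wy": 0, "wz": 0, "jaw": 5},
    {"x": -0.15, "y": -1, "z": 0, "wx": 0, "wy": 0, "wz": 0, "jaw": 5},
    {"x": -0.15, "y": -1, "z": 0, "wx": 0, "wy": 0, "wz": 0, "jaw": 5},
    {"x": -0.15, "y": -1, "z": 0, "wx": 0, "wy": 0, "wz": 0, "jaw": 5},
    {"x": -0.15, "y": -1, "z": 0, "wx": 0, "wy": 0, "wz": 0, "jaw": 5},
  ],
)

```text
time_s: 6.58
ee_pos: [0.4761, -0.0462, 0.1985]
eef_rot: [3.142, -0.001, -0.12]
force: [0.3, -0.3, -0.4]
grip_width: 0.0177
```

carry_out(
  deltas=[
    {"x": -0.15, "y": -1, "z": 0, "wx": 0, "wy": 0, "wz": 0, "jaw": 5},
    {"x": -0.15, "y": -1, "z": 0, "wx": 0, "wy": 0, "wz": 0, "jaw": 5},
    {"x": -0.15, "y": -1, "z": 0, "wx": 0, "wy": 0, "wz": 0, "jaw": 5},
    {"x": -0.15, "y": -1, "z": 0, "wx": 0, "wy": 0, "wz": 0, "jaw": 5},
    {"x": -0.15, "y": -1, "z": 0, "wx": 0, "wy": 0, "wz": 0, "jaw": 5},
    {"x": -0.15, "y": -1, "z": 0, "wx": 0, "wy": 0, "wz": 0, "jaw": 5},
    {"x": -0.15, "y": -1, "z": 0, "wx": 0, "wy": 0, "wz": 0, "jaw": 5},
    {"x": -0.15, "y": -1, "z": 0, "wx": 0, "wy": 0, "wz": 0, "jaw": 5},
    {"x": -0.15, "y": -1, "z": 0, "wx": 0, "wy": 0, "wz": 0, "jaw": 5},
    {"x": 0, "y": 0, "z": 0, "wx": 0, "wy": 0, "wz": 0, "jaw": 5},
    {"x": 0, "y": 0, "z": 0, "wx": 0, "wy": 0, "wz": 0, "jaw": 5},
  ],
)

```text
time_s: 7.5
ee_pos: [0.4709, 0.1352, 0.1982]
eef_rot: [-3.141, -0.001, -0.118]
force: [-0.2, -0.0, -1.2]
grip_width: 0.0176
```

```bash
python3 - <<'E'
from h import *
to([.555,.1934,.2],-.12)
c=cam('wrist');im=ctrl.camera('wrist'); cv2.imwrite('pics/w3.png',cv2.resize(im,None,fx=1.5,fy=1.5)); np.savez('w3.npz',K=c[0],o=c[1],A=c[2]); cv2.imwrite('w3raw.png',im)
for l,z in (("slot_mouth",.06),("channel",.068),("pin_line",.078)):
  for r in ctrl.mark_of('wrist',l): print(l,np.round(r['position'],1),round(r['conf'],2),ray(c,r['position'][::-1],z).round(4))
E
```

```text
t 7.5 pos [0.4709 0.1352 0.1982] rot [-3.1415e+00 -6.0000e-04 -1.1810e-01] w 0.0176 F [-0.2 -0.  -1.2] units x y z [ 3.83 -3.38 -0.09] wz 0.02
slot_mouth [228.  254.5] 0.25 [0.4128 0.1411 0.06  ]
channel [119.  302.4] 0.7 [0.5373 0.0734 0.068 ]
pin_line [117.  303.1] 0.91 [0.5395 0.0743 0.078 ]
```

View pics/w3.png

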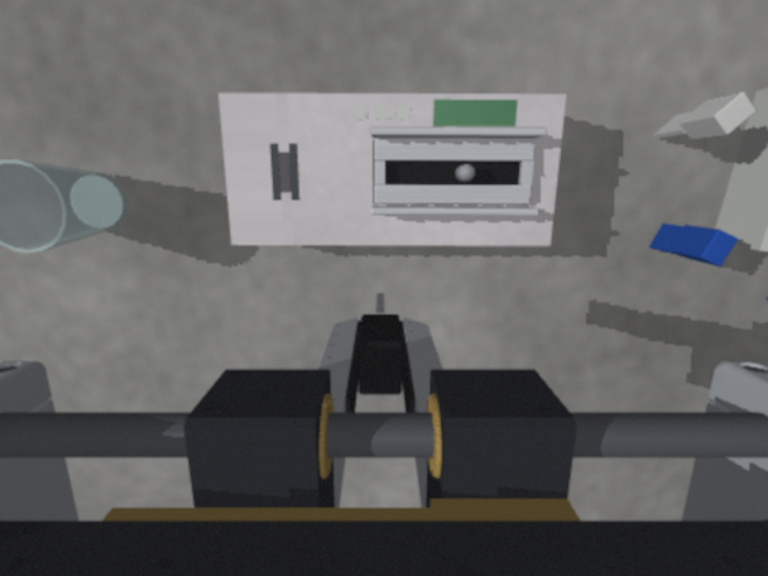

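The whole photometer is in view: slot at (285,172), channel centred at about (455,173) and the pin's dome at (465,173). The blade hangs between the pads at (380,300). I fit the housing's top next.

```bash
python3 - <<'E'
from h import *
im=cv2.imread('w3raw.png')
cv2.imwrite('pics/w3a.png',cv2.resize(im[85:145,140:260],None,fx=6.6,fy=6.6,interpolation=cv2.INTER_CUBIC))
cv2.imwrite('pics/w3b.png',cv2.resize(im[75:155,235:385],None,fx=5.3,fy=5.3,interpolation=cv2.INTER_CUBIC))
cv2.imwrite('pics/w3d.png',cv2.resize(im[190:275,210:300],None,fx=6,fy=6,interpolation=cv2.INTER_CUBIC))
d=np.load('w3.npz'); c=(d['K'],d['o'],d['A'])
g=cv2.cvtColor(im,cv2.COLOR_BGR2GRAY)
m=((g>150)*255).astype('uint8'); m[170:]=0; m[:,:140]=0; m[:,385:]=0
m=cv2.morphologyEx(m,cv2.MORPH_CLOSE,np.ones((15,15)))
cs,_=cv2.findContours(m,cv2.RETR_EXTERNAL,cv2.CHAIN_APPROX_NONE); k=max(cs,key=cv2.contourArea)
print(cv2.boundingRect(k))
P=np.array([ray(c,p[0]+0.0,.06)[:2] for p in k],dtype=np.float32); print(cv2.minAreaRect(P*1000))
# slot
for t in(70,90,110):
    mm=((g<t)*255).astype('uint8'); s=np.zeros_like(mm); s[92:137,176:204]=mm[92:137,176:204]; ys,xs=np.nonzero(s)
    if len(xs): print(t,xs.min(),xs.max(),ys.min(),ys.max(),xs.mean(),ys.mean(),ray(c,(xs.mean(),ys.mean()),.06))
E
```

```text
(146, 62, 232, 102)
((547.3892211914062, 118.25263977050781), (249.7871551513672, 109.44566345214844), 83.20388793945312)
70 183 197 103 132 190.58333333333334 119.08333333333333 [0.55202469 0.19740524 0.06      ]
90 181 198 96 132 189.5077519379845 113.98062015503876 [0.55764884 0.19764062 0.06      ]
110 180 198 96 132 189.46435100548447 114.13345521023766 [0.55749116 0.19771807 0.06      ]
```

View pics/w3a.png

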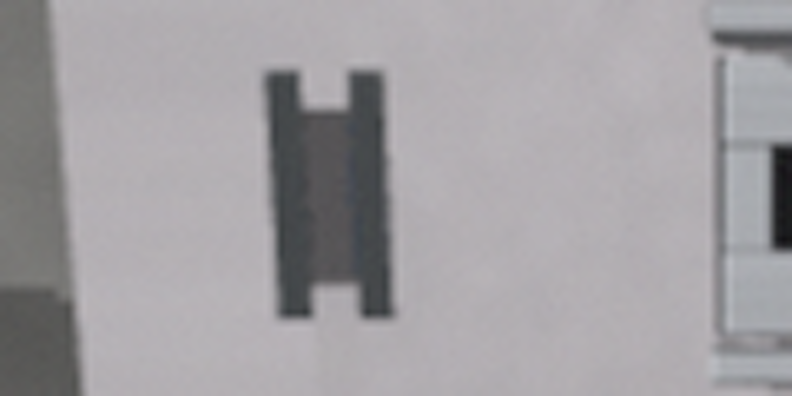

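View pics/w3b.png

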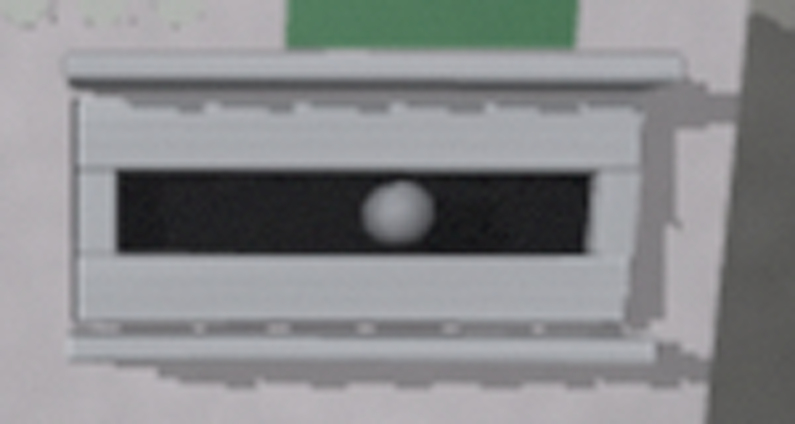

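View pics/w3d.png

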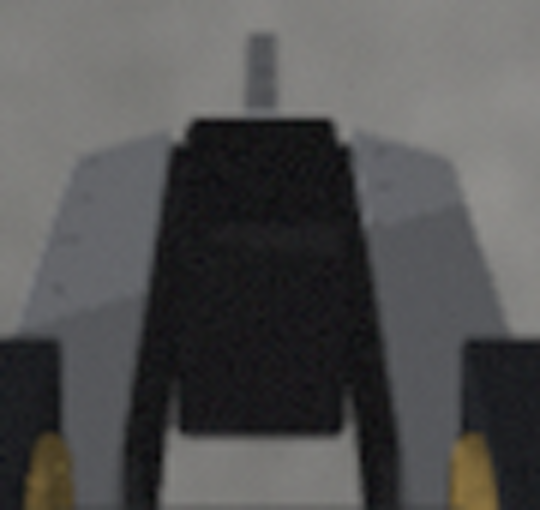

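```bash
python3 - <<'E'
from h import *
d=np.load('w3.npz'); c=(d['K'],d['o'],d['A'])
A=R.from_euler('xyz',[np.pi,0,-.118]).as_matrix(); T=np.array([.4709,.1352,.1982])
for s in (.004,.006,.008,.010): # shoulder below TCP
    f=lambda col,row,z:(A.T@(ray(c,(col,row),z)-T)).round(4)[:2]
    zs=T[2]-s
    print(s,'topfront',f(253.3,229.1,zs+.036),'topback',f(253.3,261.6,zs+.036),'shfront',f(253.3,209.6,zs),'leaftip front',f(253.3,195.1,zs-.036))
print(A.T@(np.array([.557,.1976,.06])-T), A.T@c[2])
A2=R.from_euler('xyz',[np.pi,0,-.229]).as_matrix();print(A2.T@(np.array([.4798,-.209,0])-[.4808,-.2088,0]))
for p in ((397,213),): print('pin',ray(c,((p[0]+.5)/5.3-.5+235,(p[1]+.5)/5.3-.5+75),.074))
E
```

```text
0.004 topfront [ 0.0108 -0.0004] topback [-0.01   -0.0004] shfront [ 0.0106 -0.0004] leaftip front [ 0.0113 -0.0005]
0.006 topfront [ 0.01   -0.0004] topback [-0.0111 -0.0004] shfront [ 0.0099 -0.0004] leaftip front [ 0.0108 -0.0005]
0.008 topfront [ 0.0091 -0.0004] topback [-0.0122 -0.0004] shfront [ 0.0093 -0.0004] leaftip front [ 0.0102 -0.0005]
0.01 topfront [ 0.0083 -0.0004] topback [-0.0133 -0.0004] shfront [ 0.0086 -0.0004] leaftip front [ 0.0096 -0.0005]
[ 0.07815514 -0.07210231  0.1382    ] [[-3.51714100e-04 -9.69691186e-01 -2.44333541e-01]
 [ 9.99999004e-01 -7.11552494e-06 -1.41124254e-03]
 [ 1.36673089e-03 -2.44333794e-01  9.69690223e-01]]
[-9.28493137e-04  4.21782520e-04  5.16534614e-20]
pin [0.54090641 0.06655628 0.074     ]
```

carry_out(
  deltas=[
    {"x": 1, "y": -0.9, "z": 0, "wx": 0, "wy": 0, "wz": 0, "jaw": 5},
    {"x": 1, "y": -0.9, "z": 0, "wx": 0, "wy": 0, "wz": 0, "jaw": 5},
    {"x": 1, "y": -0.9, "z": 0, "wx": 0, "wy": 0, "wz": 0, "jaw": 5},
    {"x": 0.98, "y": -0.89, "z": 0, "wx": 0, "wy": 0, "wz": 0, "jaw": 5},
    {"x": 0, "y": 0, "z": 1, "wx": 0, "wy": 0, "wz": 0, "jaw": 5},
    {"x": 0, "y": 0, "z": 1, "wx": 0, "wy": 0, "wz": 0, "jaw": 5},
    {"x": 0, "y": 0, "z": 1, "wx": 0, "wy": 0, "wz": 0, "jaw": 5},
    {"x": 0, "y": 0, "z": 1, "wx": 0, "wy": 0, "wz": 0, "jaw": 5},
    {"x": 0, "y": 0, "z": 0, "wx": 0, "wy": 0, "wz": 0, "jaw": 5},
    {"x": 0, "y": 0, "z": 0, "wx": 0, "wy": 0, "wz": 0, "jaw": 5},
  ],
)

```text
time_s: 8.53
ee_pos: [0.5585, 0.1959, 0.1173]
eef_rot: [3.141, 0.001, -0.121]
force: [0.3, -0.3, 0.2]
grip_width: 0.018
```

```bash
python3 - <<'E'
from h import *
to([.557,.1976,.11],-.118)
c=cam('wrist');im=ctrl.camera('wrist'); np.savez('w4.npz',K=c[0],o=c[1],A=c[2]); cv2.imwrite('w4raw.png',im)
cv2.imwrite('pics/w4.png',cv2.resize(im[110:280,190:320],None,fx=3.5,fy=3.5,interpolation=cv2.INTER_CUBIC))
E
```

```text
t 8.53 pos [0.5585 0.1959 0.1173] rot [ 3.141e+00  1.400e-03 -1.206e-01] w 0.018 F [ 0.3 -0.3  0.2] units x y z [-0.08 -0.08  0.37] wz -0.03
```

View pics/w4.png

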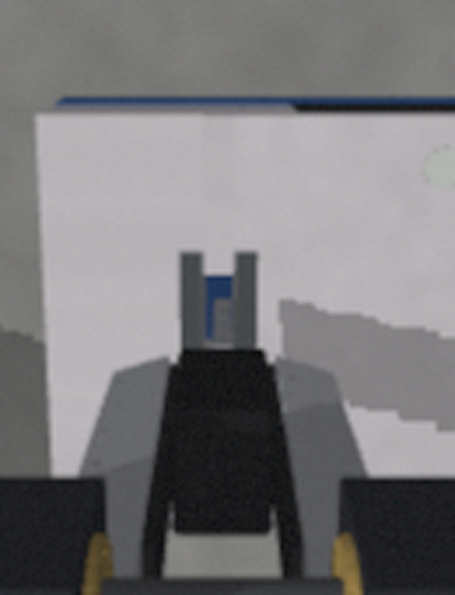

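```bash
python3 - <<'E'
from h import *
d=np.load('w4.npz'); c=(d['K'],d['o'],d['A'])
A=R.from_euler('xyz',[np.pi,0,-.12]).as_matrix(); T=np.array([.5585,.1959,.1173])
f=lambda col,row,z:(A.T@(ray(c,(col,row),z)-T)).round(4)[:2]
px=lambda a,b:((a+.5)/3.5-.5+190,(b+.5)/3.5-.5+110)
print('slot front L/R',f(*px(204.5,276),.06),f(*px(234.5,276),.06))
for s in (.006,.008,.010): print(s,'leaf tip',f(*px(213,298),T[2]-s-.036),f(*px(234.5,298),T[2]-s-.036),'shoulder front',f(*px(221,350),T[2]-s))
im=cv2.imread('w4raw.png'); cv2.imwrite('pics/w4b.png',cv2.resize(im[175:215,235:275],None,fx=14,fy=14,interpolation=cv2.INTER_CUBIC))
E
```

```text
slot front L/R [ 0.0126 -0.005 ] [0.0126 0.0026]
0.006 leaf tip [ 0.011  -0.0027] [0.011  0.0025] shoulder front [ 0.01   -0.0007]
0.008 leaf tip [ 0.0104 -0.0027] [0.0104 0.0025] shoulder front [ 0.0093 -0.0007]
0.01 leaf tip [ 0.0099 -0.0028] [0.0099 0.0025] shoulder front [ 0.0086 -0.0007]
```

View pics/w4b.png

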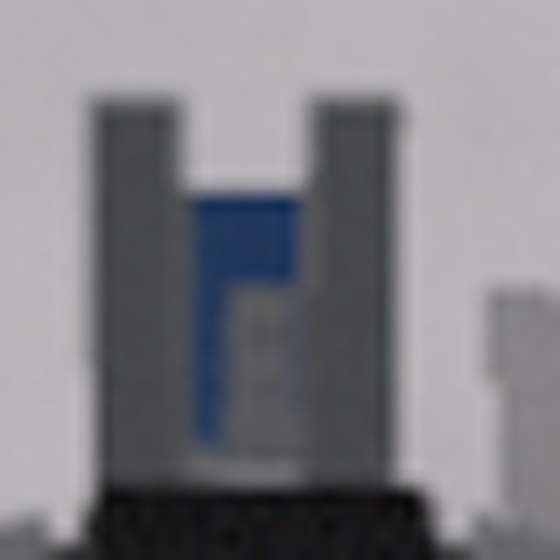

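The leaf's lower end shows inside the slot's outline but about 1.2 mm too far along +tool y. I correct that and lower it slowly.

carry_out(
  deltas=[
    {"x": 0, "y": -0.06, "z": 0, "wx": 0, "wy": 0, "wz": 0, "jaw": 5},
    {"x": 0, "y": 0, "z": 0.2, "wx": 0, "wy": 0, "wz": 0, "jaw": 5},
    {"x": 0, "y": 0, "z": 0.2, "wx": 0, "wy": 0, "wz": 0, "jaw": 5},
    {"x": 0, "y": 0, "z": 0.2, "wx": 0, "wy": 0, "wz": 0, "jaw": 5},
    {"x": 0, "y": 0, "z": 0.2, "wx": 0, "wy": 0, "wz": 0, "jaw": 5},
    {"x": 0, "y": 0, "z": 0.2, "wx": 0, "wy": 0, "wz": 0, "jaw": 5},
    {"x": 0, "y": 0, "z": 0, "wx": 0, "wy": 0, "wz": 0, "jaw": 5},
  ],
)

```text
time_s: 9.17
ee_pos: [0.5584, 0.1976, 0.0964]
eef_rot: [3.141, 0.001, -0.12]
force: [0.1, -0.3, 0.0]
grip_width: 0.018
```

```bash
python3 - <<'E'
from h import *
to([.557,.1976,.068],-.118)
im=ctrl.camera('wrist')
cv2.imwrite('pics/w5.png',cv2.resize(im[110:280,190:320],None,fx=3.5,fy=3.5,interpolation=cv2.INTER_CUBIC))
E
```

```text
t 9.17 pos [0.5584 0.1976 0.0964] rot [ 3.141e+00  1.300e-03 -1.198e-01] w 0.018 F [ 0.1 -0.3  0. ] units x y z [-0.07  0.01  1.42] wz -0.02
```

View pics/w5.png

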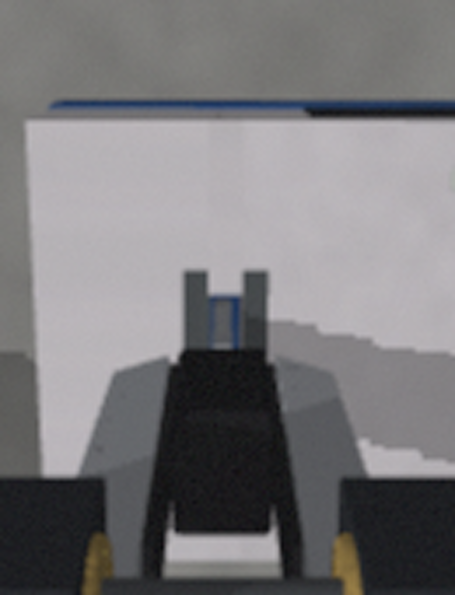

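The leaf is inside the slot, centred across its width, with no contact force. I push it on down.

carry_out(
  deltas=[
    {"x": 0, "y": 0, "z": 0.3, "wx": 0, "wy": 0, "wz": 0, "jaw": 5},
    {"x": 0, "y": 0, "z": 0.3, "wx": 0, "wy": 0, "wz": 0, "jaw": 5},
    {"x": 0, "y": 0, "z": 0.3, "wx": 0, "wy": 0, "wz": 0, "jaw": 5},
    {"x": 0, "y": 0, "z": 0.3, "wx": 0, "wy": 0, "wz": 0, "jaw": 5},
    {"x": 0, "y": 0, "z": 0.1, "wx": 0, "wy": 0, "wz": 0, "jaw": 5},
    {"x": 0, "y": 0, "z": 0, "wx": 0, "wy": 0, "wz": 0, "jaw": 5},
  ],
)

```text
time_s: 9.72
ee_pos: [0.5584, 0.1976, 0.0706]
eef_rot: [3.141, 0.001, -0.12]
force: [0.3, -1.3, 0.2]
grip_width: 0.0183
```

carry_out(
  deltas=[
    {"x": 0, "y": 0, "z": 0.1, "wx": 0, "wy": 0, "wz": 0, "jaw": 5},
    {"x": 0, "y": 0, "z": 0.1, "wx": 0, "wy": 0, "wz": 0, "jaw": 5},
    {"x": 0, "y": 0, "z": 0, "wx": 0, "wy": 0, "wz": 0, "jaw": 5},
  ],
)

```text
time_s: 9.97
ee_pos: [0.5592, 0.1978, 0.0682]
eef_rot: [-3.141, -0.001, -0.12]
force: [-1.6, -0.3, 3.7]
grip_width: 0.0176
```

carry_out(
  deltas=[
    {"x": 0, "y": 0, "z": 0.15, "wx": 0, "wy": 0, "wz": 0, "jaw": 5},
    {"x": 0, "y": 0, "z": 0.15, "wx": 0, "wy": 0, "wz": 0, "jaw": 5},
    {"x": 0, "y": 0, "z": 0, "wx": 0, "wy": 0, "wz": 0, "jaw": 5},
  ],
)

```text
time_s: 10.22
ee_pos: [0.561, 0.1976, 0.0647]
eef_rot: [-3.14, -0.006, -0.12]
force: [0.8, -4.9, 21.6]
grip_width: 0.0179
```

```bash
python3 - <<'E'
from h import *
to([.557,.1976,.068],-.118)
im=ctrl.camera('wrist')
cv2.imwrite('pics/w6.png',cv2.resize(im[110:280,190:320],None,fx=3.5,fy=3.5,interpolation=cv2.INTER_CUBIC))
E
```

```text
t 10.22 pos [0.561  0.1976 0.0647] rot [-3.1402 -0.0062 -0.1199] w 0.0179 F [ 0.8 -4.9 21.6] units x y z [-0.2   0.02 -0.17] wz -0.02
```

View pics/w6.png

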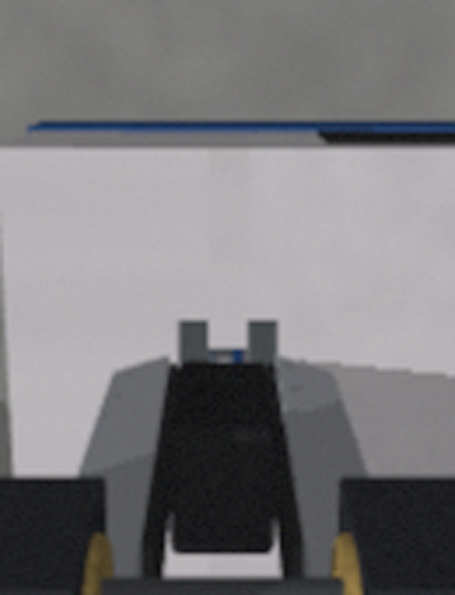

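carry_out(
  deltas=[
    {"x": 0, "y": 0, "z": -0.1, "wx": 0, "wy": 0, "wz": 0, "jaw": 5},
    {"x": 0, "y": 0, "z": 0, "wx": 0, "wy": 0, "wz": 0, "jaw": 50},
    {"x": 0, "y": 0, "z": 0, "wx": 0, "wy": 0, "wz": 0, "jaw": 50},
    {"x": 0, "y": 0, "z": 0, "wx": 0, "wy": 0, "wz": 0, "jaw": 50},
    {"x": 0, "y": 0, "z": 0, "wx": 0, "wy": 0, "wz": 0, "jaw": 50},
    {"x": 0, "y": 0, "z": 0, "wx": 0, "wy": 0, "wz": 0, "jaw": 50},
  ],
)

```text
time_s: 10.77
ee_pos: [0.5586, 0.1977, 0.0632]
eef_rot: [3.141, 0.0, -0.12]
force: [0.7, 0.5, 0.0]
grip_width: 0.046
```

carry_out(
  deltas=[
    {"x": 0, "y": 0, "z": -1, "wx": 0, "wy": 0, "wz": 0, "jaw": 50},
    {"x": 0, "y": 0, "z": -1, "wx": 0, "wy": 0, "wz": 0, "jaw": 50},
    {"x": 0, "y": 0, "z": -1, "wx": 0, "wy": 0, "wz": 0, "jaw": 50},
    {"x": -0.5, "y": 0, "z": -1, "wx": 0, "wy": 0, "wz": 0, "jaw": 50},
    {"x": -1, "y": 0, "z": -1, "wx": 0, "wy": 0, "wz": 0, "jaw": 50},
    {"x": -1, "y": 0, "z": -1, "wx": 0, "wy": 0, "wz": 0, "jaw": 50},
    {"x": -1, "y": 0, "z": 0, "wx": 0, "wy": 0, "wz": 0, "jaw": 50},
    {"x": -1, "y": 0.5, "z": 0, "wx": 0, "wy": 0, "wz": 0, "jaw": 50},
    {"x": 0, "y": 1, "z": 0, "wx": 0, "wy": 0, "wz": 0, "jaw": 50},
    {"x": 0, "y": 1, "z": 0, "wx": 0, "wy": 0, "wz": 0, "jaw": 50},
    {"x": 0, "y": 0, "z": 0, "wx": 0, "wy": 0, "wz": 0, "jaw": 50},
  ],
)

```text
time_s: 11.68
ee_pos: [0.463, 0.1569, 0.1836]
eef_rot: [3.141, -0.0, -0.121]
force: [-0.2, 0.1, 0.4]
grip_width: 0.0471
```

```bash
python3 - <<'E'
from h import *
to([.518,-.4065,.2],-.118)
c=cam('wrist');im=ctrl.camera('wrist'); np.savez('w7.npz',K=c[0],o=c[1],A=c[2]); cv2.imwrite('w7raw.png',im)
cv2.imwrite('pics/w7.png',cv2.resize(im,None,fx=1.5,fy=1.5)); 
cv2.imwrite('pics/w7b.png',cv2.resize(im[80:160,130:250],None,fx=6.5,fy=6.5,interpolation=cv2.INTER_CUBIC))
for r in ctrl.mark_of('wrist','blade_center'): print(r['conf'],r['position'],ray(c,r['position'][::-1],.06))
im=ctrl.camera('scene'); cv2.imwrite('pics/s7.png',cv2.resize(im[170:250,250:380],None,fx=6,fy=6,interpolation=cv2.INTER_CUBIC))
E
```

```text
t 11.68 pos [0.463  0.1569 0.1836] rot [ 3.1412e+00 -2.0000e-04 -1.2080e-01] w 0.0471 F [-0.2  0.1  0.4] units x y z [ 6.13 27.63 -0.81] wz -0.04
0.84 [108.8, 206.1] [0.55226726 0.19725131 0.06      ]
0.74 [66.0, 490.5] [ 0.55865547 -0.10011197  0.06      ]
0.68 [150.8, 483.5] [ 0.47109043 -0.10034554  0.06      ]
```

View pics/w7.png

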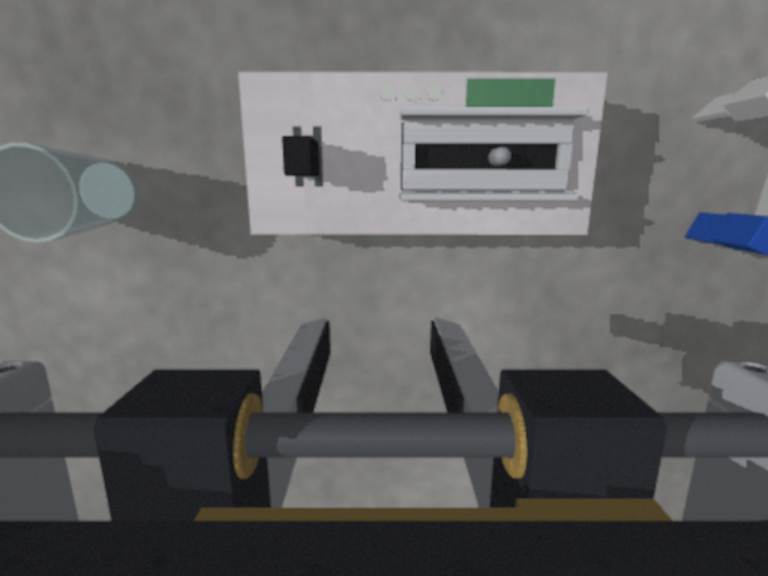

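View pics/w7b.png

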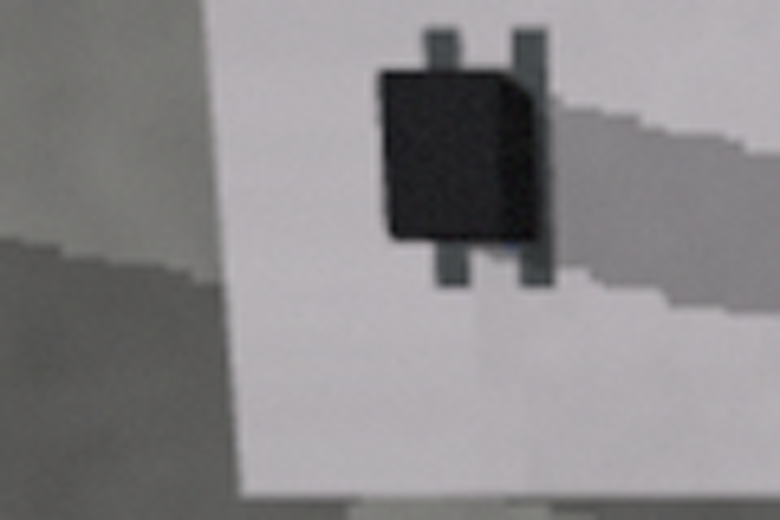

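View pics/s7.png

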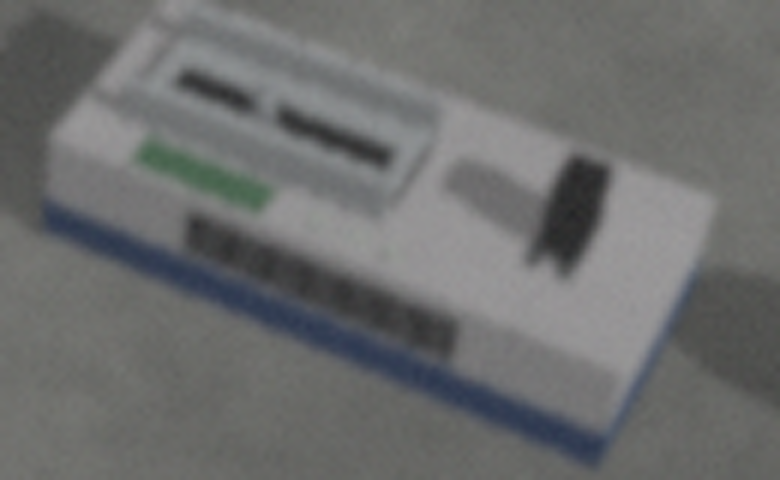

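The blade stands in the slot, released. I check its seating by projecting a fully home model of the grip into both pictures.

```bash
python3 - <<'E'
from h import *
d=np.load('w7.npz'); c=(d['K'],d['o'],d['A']); im=cv2.imread('w7raw.png')
m=((cv2.cvtColor(im,cv2.COLOR_BGR2GRAY)<58)*255).astype('uint8')
s=np.zeros_like(m); s[88:120,180:220]=m[88:120,180:220]
ys,xs=np.nonzero(s);print('seen',xs.min(),xs.max(),ys.min(),ys.max())
px=lambda a,b:((a+.5)/6.5-.5+130,(b+.5)/6.5-.5+80)
for p in((380,72),(502,72),(503,240),(391,240)): print(ray(c,px(*p),.096).round(4))
yaw=-.119;Rz=R.from_euler('z',yaw).as_matrix()
# refit slot in this image from reader edges
g=cv2.cvtColor(im,cv2.COLOR_BGR2GRAY)
M=((g>140)*255).astype('uint8'); M[165:]=0; M[:,:150]=0; M[:,410:]=0
M=cv2.morphologyEx(M,cv2.MORPH_CLOSE,np.ones((25,25)));k=max(cv2.findContours(M,0,1)[0],key=cv2.contourArea)
P=np.array([ray(c,p[0]+0.0,.06)[:2] for p in k],dtype=np.float32);r=cv2.minAreaRect(P*1000);print(r)
S=np.array([r[0][0]/1e3,r[0][1]/1e3,.06])+Rz@[0,.08,0];print('slot',S)
for dz in(0,.004,.008):
    B=np.array([[x,y,z+dz] for z in(0,.036) for x in(-.012,.012) for y in(-.009,.009)])@Rz.T+S
    q=proj(c,B); print(dz,q.min(0).round(1),q.max(0).round(1), 'top',q[4:].min(0).round(1),q[4:].max(0).round(1))
print(px(380,72),px(540,240))
E
```

```text
seen 189 213 90 119
[0.5681 0.2055 0.096 ]
[0.566  0.1882 0.096 ]
[0.5431 0.1918 0.096 ]
[0.5451 0.208  0.096 ]
((547.5390014648438, 118.27989959716797), (250.1957244873047, 110.53907775878906), 83.06945037841797)
slot [0.55703655 0.19771413 0.06      ]
0 [187.9  88.4] [213.8 115.9] top [187.9  88.4] [208.5 115.3]
0.004 [186.9  87.9] [213.3 115.9] top [186.9  87.9] [207.8 115.2]
0.008 [185.8  87.4] [212.7 115.8] top [185.8  87.4] [207.1 115.2]
(188.03846153846155, 90.65384615384616) (212.65384615384616, 116.5)
```

carry_out(
  deltas=[
    {"x": 0.1, "y": 1, "z": -0.2, "wx": 0, "wy": 0, "wz": 0, "jaw": 50},
    {"x": 0.1, "y": 1, "z": -0.2, "wx": 0, "wy": 0, "wz": 0, "jaw": 50},
    {"x": 0.1, "y": 1, "z": -0.2, "wx": 0, "wy": 0, "wz": 0, "jaw": 50},
    {"x": 0.1, "y": 1, "z": -0.2, "wx": 0, "wy": 0, "wz": 0, "jaw": 50},
    {"x": 0.1, "y": 1, "z": 0, "wx": 0, "wy": 0, "wz": 0, "jaw": 50},
    {"x": 0.1, "y": 1, "z": 0, "wx": 0, "wy": 0, "wz": 0, "jaw": 50},
    {"x": 0.1, "y": 1, "z": 0, "wx": 0, "wy": 0, "wz": 0, "jaw": 50},
    {"x": 0.1, "y": 1, "z": 0, "wx": 0, "wy": 0, "wz": 0, "jaw": 50},
    {"x": 0.1, "y": 1, "z": 0, "wx": 0, "wy": 0, "wz": 0, "jaw": 50},
    {"x": 0.1, "y": 1, "z": 0, "wx": 0, "wy": 0, "wz": 0, "jaw": 50},
    {"x": 0.1, "y": 1, "z": 0, "wx": 0, "wy": 0, "wz": 0, "jaw": 50},
    {"x": 0.1, "y": 1, "z": 0, "wx": 0, "wy": 0, "wz": 0, "jaw": 50},
  ],
)

```text
time_s: 12.83
ee_pos: [0.4589, -0.0827, 0.1993]
eef_rot: [-3.141, 0.0, -0.119]
force: [-0.0, 1.1, -0.3]
grip_width: 0.0473
```

carry_out(
  deltas=[
    {"x": 0.1, "y": 1, "z": 0, "wx": 0, "wy": 0, "wz": 0, "jaw": 50},
    {"x": 0.1, "y": 1, "z": 0, "wx": 0, "wy": 0, "wz": 0, "jaw": 50},
    {"x": 0.1, "y": 1, "z": 0, "wx": 0, "wy": 0, "wz": 0, "jaw": 50},
    {"x": 0.1, "y": 1, "z": 0, "wx": 0, "wy": 0, "wz": 0, "jaw": 50},
    {"x": 0.1, "y": 1, "z": 0, "wx": 0, "wy": 0, "wz": 0, "jaw": 50},
    {"x": 0.1, "y": 1, "z": 0, "wx": 0, "wy": 0, "wz": 0, "jaw": 50},
    {"x": 0.1, "y": 1, "z": 0, "wx": 0, "wy": 0, "wz": 0, "jaw": 50},
    {"x": 0.1, "y": 1, "z": 0, "wx": 0, "wy": 0, "wz": 0, "jaw": 50},
    {"x": 0.1, "y": 1, "z": 0, "wx": 0, "wy": 0, "wz": 0, "jaw": 50},
    {"x": 0.1, "y": 1, "z": 0, "wx": 0, "wy": 0, "wz": 0, "jaw": 50},
    {"x": 0.1, "y": 1, "z": 0, "wx": 0, "wy": 0, "wz": 0, "jaw": 50},
    {"x": 0.1, "y": 1, "z": 0, "wx": 0, "wy": 0, "wz": 0, "jaw": 50},
  ],
)

```text
time_s: 13.83
ee_pos: [0.4544, -0.324, 0.1991]
eef_rot: [-3.141, 0.0, -0.119]
force: [0.1, 0.8, 0.2]
grip_width: 0.0468
```

carry_out(
  deltas=[
    {"x": 0.1, "y": 1, "z": 0, "wx": 0, "wy": 0, "wz": 0, "jaw": 50},
    {"x": 0.1, "y": 1, "z": 0, "wx": 0, "wy": 0, "wz": 0, "jaw": 50},
    {"x": 0.1, "y": 1, "z": 0, "wx": 0, "wy": 0, "wz": 0, "jaw": 50},
    {"x": 0, "y": 0.6, "z": 0, "wx": 0, "wy": 0, "wz": 0, "jaw": 50},
    {"x": 0, "y": 0, "z": 0, "wx": 0, "wy": 0, "wz": 0, "jaw": 50},
    {"x": 0, "y": 0, "z": 0, "wx": 0, "wy": 0, "wz": 0, "jaw": 50},
  ],
)

```text
time_s: 14.33
ee_pos: [0.4513, -0.3952, 0.199]
eef_rot: [-3.141, 0.001, -0.12]
force: [0.5, 0.3, -1.0]
grip_width: 0.0472
```

```bash
python3 - <<'E'
from h import *
d=np.load('w7.npz'); c=(d['K'],d['o'],d['A'])
p=ray(c,(500/1.5-.3,156/1.5-.3),.074); e=p[:2]-[.5475,.1183]; print('pin',p,'local',e@[.9929,-.1188],e@[.1188,.9929]+.045)
to([.518,-.4065,.2],-.118)
c=cam('wrist');im=ctrl.camera('wrist'); np.savez('w8.npz',K=c[0],o=c[1],A=c[2]); cv2.imwrite('w8raw.png',im)
cv2.imwrite('pics/w8.png',cv2.resize(im,None,fx=1.5,fy=1.5)); 
for r in ctrl.mark_of('wrist','cover_center'): print(r['conf'],r['position'],ray(c,r['position'][::-1],.0315))
E
```

```text
pin [0.54079175 0.06647765 0.074     ] local -0.0005041271213390725 -0.007251348204416148
t 14.33 pos [ 0.4513 -0.3952  0.199 ] rot [-3.1409e+00  5.0000e-04 -1.2010e-01] w 0.0472 F [ 0.5  0.3 -1. ] units x y z [ 3.38  0.16 -0.05] wz -0.03
0.68 [126.7, 256.4] [ 0.5144788  -0.40613513  0.0315    ]
```

View pics/w8.png

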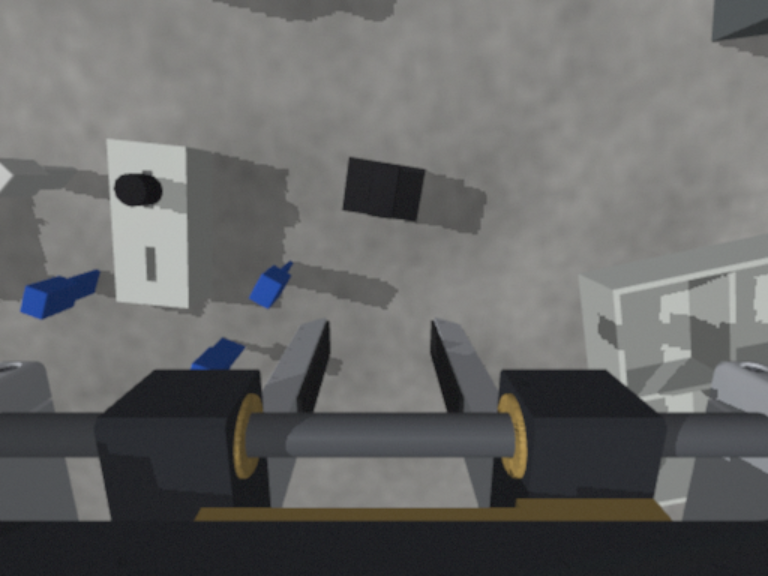

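The cover is at (385,188), turned a little against the gripper, and the blank is untouched in the rack. The pin comes out at local y ≈ -7 mm in both views. I take an enhanced crop to get the cover's yaw.

```bash
python3 - <<'E'
from h import *
im=cv2.imread('w8raw.png'); c=im[95:155,215:300].astype(float); c=np.clip((c-10)*4,0,255).astype('uint8')
cv2.imwrite('pics/w8b.png',cv2.resize(c,None,fx=9,fy=9,interpolation=cv2.INTER_CUBIC))
E
```

```text
(no output)
```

View pics/w8b.png

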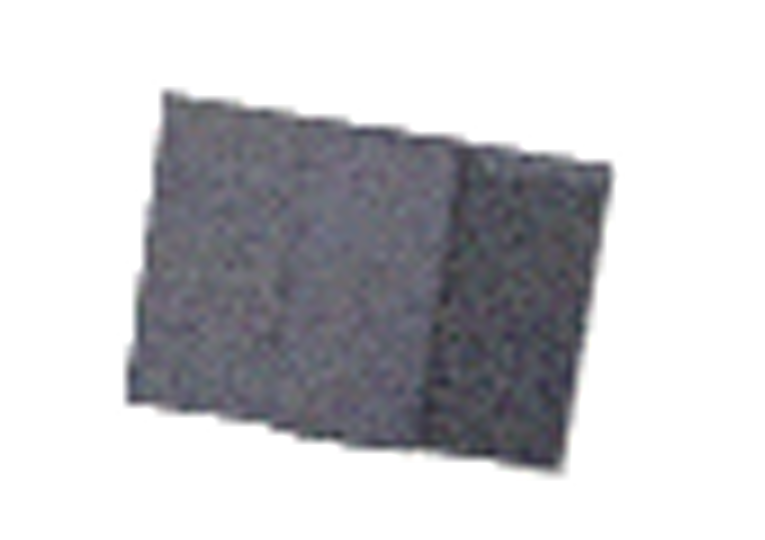

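```bash
python3 - <<'E'
from h import *
d=np.load('w8.npz'); c=(d['K'],d['o'],d['A'])
im=cv2.imread('w8raw.png'); g=cv2.cvtColor(im,cv2.COLOR_BGR2GRAY)
m=np.zeros_like(g); m[95:155,215:300]=(g[95:155,215:300]<60)*255
k=max(cv2.findContours(m,0,1)[0],key=cv2.contourArea)
P=np.array([ray(c,p[0]+0.0,.028)[:2] for p in k],dtype=np.float32); r=cv2.minAreaRect(P*1000); print(r,c[1])
px=lambda a,b:((a+.5)/9-.5+215,(b+.5)/9-.5+95)
for p,z in(((610,165),.028),((562,470),.028),((458,148),.063),((425,440),.063),((165,93),.028),((130,400),.028)): print(ray(c,px(*p),z).round(4))
E
```

```text
((514.723876953125, -404.6419982910156), (62.87801742553711, 43.56210708618164), 74.31053161621094) [ 0.52274403 -0.40361529  0.3777156 ]
[ 0.5271 -0.44    0.028 ]
[ 0.4864 -0.4293  0.028 ]
[ 0.5309 -0.4179  0.063 ]
[ 0.4959 -0.4098  0.063 ]
[ 0.5439 -0.3805  0.028 ]
[ 0.5035 -0.3699  0.028 ]
```

carry_out(
  deltas=[
    {"x": 1, "y": 0.08, "z": 0, "wx": 0, "wy": 0, "wz": 0, "jaw": 50},
    {"x": 1, "y": 0, "z": 0, "wx": 0, "wy": 0, "wz": 0, "jaw": 50},
    {"x": 1, "y": 0, "z": 0, "wx": 0, "wy": 0, "wz": 0, "jaw": 50},
    {"x": 0.22, "y": 0, "z": 0, "wx": 0, "wy": 0, "wz": 0, "jaw": 50},
    {"x": 0, "y": 0, "z": 1, "wx": 0, "wy": 0, "wz": 0.97, "jaw": 50},
    {"x": 0, "y": 0, "z": 1, "wx": 0, "wy": 0, "wz": 0.96, "jaw": 50},
    {"x": 0, "y": 0, "z": 1, "wx": 0, "wy": 0, "wz": 0, "jaw": 50},
    {"x": 0, "y": 0, "z": 1, "wx": 0, "wy": 0, "wz": 0, "jaw": 50},
    {"x": 0, "y": 0, "z": 1, "wx": 0, "wy": 0, "wz": 0, "jaw": 50},
    {"x": 0, "y": 0, "z": 0, "wx": 0, "wy": 0, "wz": 0, "jaw": 50},
  ],
)

```text
time_s: 15.27
ee_pos: [0.5133, -0.4031, 0.0956]
eef_rot: [-3.139, 0.005, -0.274]
force: [0.8, 0.4, -1.5]
grip_width: 0.0467
```

```bash
python3 - <<'E'
from h import *
to([.515,-.4045,.033],-.274)
im=ctrl.camera('wrist');c=im[120:290,190:320].astype(float); c=np.clip((c)*2,0,255).astype('uint8')
cv2.imwrite('pics/w9.png',cv2.resize(c,None,fx=3.5,fy=3.5))
E
```

```text
t 15.27 pos [ 0.5133 -0.4031  0.0956] rot [-3.139   0.0054 -0.2736] w 0.0467 F [ 0.8  0.4 -1.5] units x y z [0.12 0.05 3.13] wz 0.0
```

View pics/w9.png

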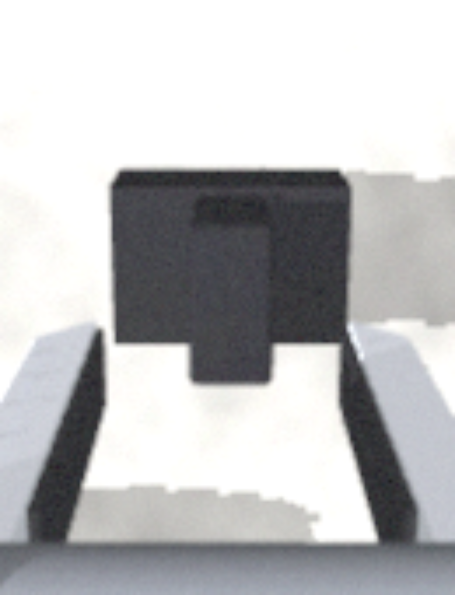

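The handle is square to the jaws and between them at about (231,300). I go down and grip.

carry_out(
  deltas=[
    {"x": 0, "y": 0.05, "z": 1, "wx": 0, "wy": 0, "wz": 0, "jaw": 50},
    {"x": 0, "y": 0, "z": 1, "wx": 0, "wy": 0, "wz": 0, "jaw": 50},
    {"x": 0, "y": 0, "z": 0.7, "wx": 0, "wy": 0, "wz": 0, "jaw": 50},
    {"x": 0, "y": 0, "z": 0.3, "wx": 0, "wy": 0, "wz": 0, "jaw": 50},
    {"x": 0, "y": 0, "z": 0, "wx": 0, "wy": 0, "wz": 0, "jaw": 50},
    {"x": 0, "y": 0, "z": 0, "wx": 0, "wy": 0, "wz": 0, "jaw": 50},
  ],
  squeeze=40,
)

```text
time_s: 15.82
ee_pos: [0.5149, -0.4061, 0.0406]
eef_rot: [3.141, -0.001, -0.274]
force: [-0.9, 0.4, 1.1]
grip_width: 0.047
```

```bash
python3 - <<'E'
from h import *
to([.515,-.4045,.033],-.274)
E
```

```text
t 15.82 pos [ 0.5149 -0.4061  0.0406] rot [ 3.1411e+00 -9.0000e-04 -2.7410e-01] w 0.047 F [-0.9  0.4  1.1] units x y z [-0.02 -0.08  0.38] wz -0.0
```

carry_out(
  deltas=[
    {"x": 0, "y": -0.04, "z": 0.35, "wx": 0, "wy": 0, "wz": 0, "jaw": 50},
    {"x": 0, "y": 0, "z": 0, "wx": 0, "wy": 0, "wz": 0, "jaw": 50},
    {"x": 0, "y": 0, "z": 0, "wx": 0, "wy": 0, "wz": 0, "jaw": 5},
    {"x": 0, "y": 0, "z": 0, "wx": 0, "wy": 0, "wz": 0, "jaw": 5},
    {"x": 0, "y": 0, "z": 0, "wx": 0, "wy": 0, "wz": 0, "jaw": 5},
    {"x": 0, "y": 0, "z": 0, "wx": 0, "wy": 0, "wz": 0, "jaw": 5},
    {"x": 0, "y": 0, "z": 0, "wx": 0, "wy": 0, "wz": 0, "jaw": 5},
    {"x": 0, "y": 0, "z": 0, "wx": 0, "wy": 0, "wz": 0, "jaw": 5},
  ],
)

```text
time_s: 16.48
ee_pos: [0.5148, -0.4052, 0.0326]
eef_rot: [3.141, -0.0, -0.274]
force: [-0.6, -1.2, 0.9]
grip_width: 0.0199
```

carry_out(
  deltas=[
    {"x": 0, "y": 0, "z": -0.5, "wx": 0, "wy": 0, "wz": 0, "jaw": 5},
    {"x": 0, "y": 0, "z": -0.5, "wx": 0, "wy": 0, "wz": 0, "jaw": 5},
    {"x": 0, "y": 0, "z": 0, "wx": 0, "wy": 0, "wz": 0, "jaw": 5},
  ],
)

```text
time_s: 16.73
ee_pos: [0.5156, -0.4058, 0.0552]
eef_rot: [3.14, -0.003, -0.274]
force: [-0.5, -0.4, -2.2]
grip_width: 0.0197
```

```bash
python3 - <<'E'
from h import *
to([.54,-.01,.2],-.119)
c=cam('wrist');im=ctrl.camera('wrist');np.savez('w10.npz',K=c[0],o=c[1],A=c[2]); cv2.imwrite('w10raw.png',im)
c=im[120:290,190:320].astype(float); c=np.clip((c)*2.2,0,255).astype('uint8')
cv2.imwrite('pics/w10.png',cv2.resize(c,None,fx=3.5,fy=3.5))
E
```

```text
t 16.73 pos [ 0.5156 -0.4058  0.0552] rot [ 3.1402e+00 -3.0000e-03 -2.7420e-01] w 0.0197 F [-0.5 -0.4 -2.2] units x y z [ -4.16 -19.37  -7.28] wz -1.94
```

View pics/w10.png

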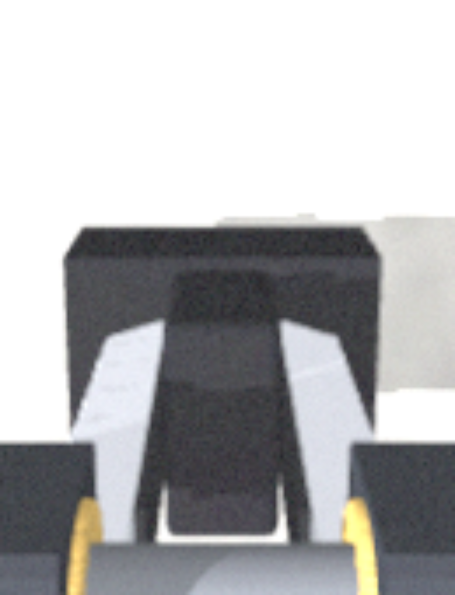

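```bash
python3 - <<'E'
from h import *
d=np.load('w10.npz'); c=(d['K'],d['o'],d['A'])
A=R.from_euler('xyz',[np.pi,0,-.274]).as_matrix(); T=np.array([.5156,-.4058,.0552])
f=lambda p,z:(A.T@(ray(c,((p[0]+.5)/3.5-.5+190,(p[1]+.5)/3.5-.5+120),z)-T)).round(4)
b=T[2]-.0326
print('front bottom',f((82,228),b),f((362,228),b)); print('front top',f((66,257),b+.028),f((379,257),b+.028)); print('handle top back',f((170,535),b+.063),f((277,535),b+.063),'front',f((170,375),b+.063))
E
```

```text
front bottom [ 0.0219 -0.0326  0.0326] [0.0219 0.0313 0.0326]
front top [ 0.0225 -0.0318  0.0046] [0.0225 0.0307 0.0046]
handle top back [-0.0184 -0.0098 -0.0304] [-0.0184  0.0089 -0.0304] front [ 0.0114 -0.0094 -0.0304]
```

carry_out(
  deltas=[
    {"x": 0, "y": 0, "z": -1, "wx": 0, "wy": 0, "wz": 0, "jaw": 5},
    {"x": 0, "y": 0, "z": -1, "wx": 0, "wy": 0, "wz": 0, "jaw": 5},
    {"x": 0, "y": 0, "z": -1, "wx": 0, "wy": 0, "wz": -0.97, "jaw": 5},
    {"x": 0, "y": 0, "z": -1, "wx": 0, "wy": 0, "wz": -0.97, "jaw": 5},
    {"x": 0, "y": 0, "z": -1, "wx": 0, "wy": 0, "wz": 0, "jaw": 5},
    {"x": 0, "y": -0.5, "z": -0.5, "wx": 0, "wy": 0, "wz": 0, "jaw": 5},
    {"x": -0.07, "y": -1, "z": 0, "wx": 0, "wy": 0, "wz": 0, "jaw": 5},
    {"x": -0.07, "y": -1, "z": 0, "wx": 0, "wy": 0, "wz": 0, "jaw": 5},
    {"x": -0.07, "y": -1, "z": 0, "wx": 0, "wy": 0, "wz": 0, "jaw": 5},
    {"x": -0.07, "y": -1, "z": 0, "wx": 0, "wy": 0, "wz": 0, "jaw": 5},
    {"x": -0.07, "y": -1, "z": 0, "wx": 0, "wy": 0, "wz": 0, "jaw": 5},
    {"x": -0.07, "y": -1, "z": 0, "wx": 0, "wy": 0, "wz": 0, "jaw": 5},
  ],
)

```text
time_s: 17.78
ee_pos: [0.5216, -0.2733, 0.1619]
eef_rot: [-3.141, 0.001, -0.12]
force: [0.3, -0.3, -1.6]
grip_width: 0.0196
```

carry_out(
  deltas=[
    {"x": -0.07, "y": -1, "z": 0, "wx": 0, "wy": 0, "wz": 0, "jaw": 5},
    {"x": -0.07, "y": -1, "z": 0, "wx": 0, "wy": 0, "wz": 0, "jaw": 5},
    {"x": -0.07, "y": -1, "z": 0, "wx": 0, "wy": 0, "wz": 0, "jaw": 5},
    {"x": -0.07, "y": -1, "z": 0, "wx": 0, "wy": 0, "wz": 0, "jaw": 5},
    {"x": -0.07, "y": -1, "z": 0, "wx": 0, "wy": 0, "wz": 0, "jaw": 5},
    {"x": -0.07, "y": -1, "z": 0, "wx": 0, "wy": 0, "wz": 0, "jaw": 5},
    {"x": -0.07, "y": -1, "z": 0, "wx": 0, "wy": 0, "wz": 0, "jaw": 5},
    {"x": -0.07, "y": -1, "z": 0, "wx": 0, "wy": 0, "wz": 0, "jaw": 5},
    {"x": -0.07, "y": -1, "z": 0, "wx": 0, "wy": 0, "wz": 0, "jaw": 5},
    {"x": -0.07, "y": -1, "z": 0, "wx": 0, "wy": 0, "wz": 0, "jaw": 5},
    {"x": -0.07, "y": -1, "z": 0, "wx": 0, "wy": 0, "wz": 0, "jaw": 5},
    {"x": 0, "y": 0, "z": 0, "wx": 0, "wy": 0, "wz": 0, "jaw": 5},
  ],
)

```text
time_s: 18.78
ee_pos: [0.5322, -0.0514, 0.162]
eef_rot: [-3.141, 0.001, -0.117]
force: [-0.4, -0.7, -2.3]
grip_width: 0.0194
```

```bash
python3 - <<'E'
from h import *
to([.5425,.0766,.14],-.119)
E
```

```text
t 18.78 pos [ 0.5322 -0.0514  0.162 ] rot [-3.1408e+00  7.0000e-04 -1.1710e-01] w 0.0194 F [-0.4 -0.7 -2.3] units x y z [-0.24 -6.42  1.1 ] wz 0.02
```

carry_out(
  deltas=[
    {"x": -0.04, "y": -1, "z": 0, "wx": 0, "wy": 0, "wz": 0, "jaw": 5},
    {"x": -0.04, "y": -1, "z": 0, "wx": 0, "wy": 0, "wz": 0, "jaw": 5},
    {"x": -0.04, "y": -1, "z": 0, "wx": 0, "wy": 0, "wz": 0, "jaw": 5},
    {"x": -0.04, "y": -1, "z": 0, "wx": 0, "wy": 0, "wz": 0, "jaw": 5},
    {"x": -0.04, "y": -1, "z": 0, "wx": 0, "wy": 0, "wz": 0, "jaw": 5},
    {"x": -0.04, "y": -1, "z": 0, "wx": 0, "wy": 0, "wz": 0, "jaw": 5},
    {"x": 0, "y": -0.42, "z": 0.5, "wx": 0, "wy": 0, "wz": 0, "jaw": 5},
    {"x": 0, "y": 0, "z": 0.5, "wx": 0, "wy": 0, "wz": 0, "jaw": 5},
    {"x": 0, "y": 0, "z": 0, "wx": 0, "wy": 0, "wz": 0, "jaw": 5},
    {"x": 0, "y": 0, "z": 0, "wx": 0, "wy": 0, "wz": 0, "jaw": 5},
  ],
)

```text
time_s: 19.62
ee_pos: [0.5426, 0.0724, 0.1413]
eef_rot: [3.141, 0.002, -0.12]
force: [0.0, -0.4, -1.9]
grip_width: 0.0198
```

```bash
python3 - <<'E'
from h import *
to([.5425,.0766,.125],-.119)
c=cam('wrist');im=ctrl.camera('wrist');np.savez('w11.npz',K=c[0],o=c[1],A=c[2]); cv2.imwrite('w11raw.png',im)
c=np.clip(im[60:290].astype(float)*1.5,0,255).astype('uint8')
cv2.imwrite('pics/w11.png',cv2.resize(c,None,fx=1.5,fy=1.5))
E
```

```text
t 19.62 pos [0.5426 0.0724 0.1413] rot [ 3.141e+00  2.100e-03 -1.197e-01] w 0.0198 F [ 0.  -0.4 -1.9] units x y z [-0.03 -0.21  0.81] wz -0.01
```

View pics/w11.png

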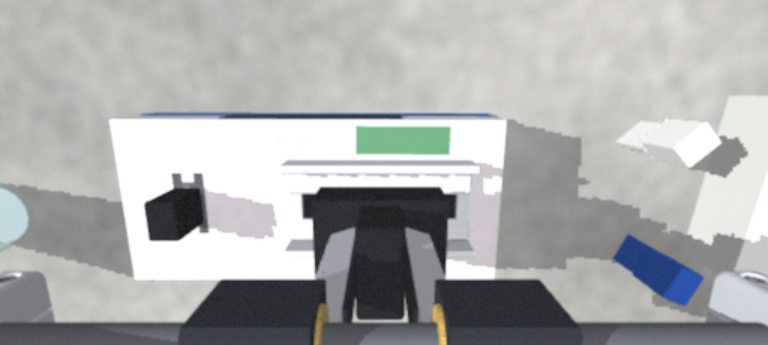

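```bash
python3 - <<'E'
from h import *
im=cv2.imread('w11raw.png')
cv2.imwrite('pics/w11b.png',cv2.resize(np.clip(im[155:235,180:330].astype(float)*1.3,0,255).astype('uint8'),None,fx=5.2,fy=5.2,interpolation=cv2.INTER_CUBIC))
d=np.load('w11.npz'); c=(d['K'],d['o'],d['A'])
C=np.array([.5421,.0736,.068]);Rz=R.from_euler('z',-.119).as_matrix()
for y in(-.06,0,.06):
  q=proj(c,np.array([[x,y,.014] for x in(-.0295,-.0245,.0245,.0295)])@Rz.T+C); print(y,((q+.5-[180,155])*5.2-.5).round(0).tolist())
E
```

```text
-0.06 [[711.0, 402.0], [712.0, 376.0], [728.0, 109.0], [730.0, 80.0]]
0 [[379.0, 402.0], [379.0, 376.0], [378.0, 109.0], [378.0, 81.0]]
0.06 [[47.0, 402.0], [46.0, 377.0], [28.0, 110.0], [27.0, 81.0]]
```

View pics/w11b.png

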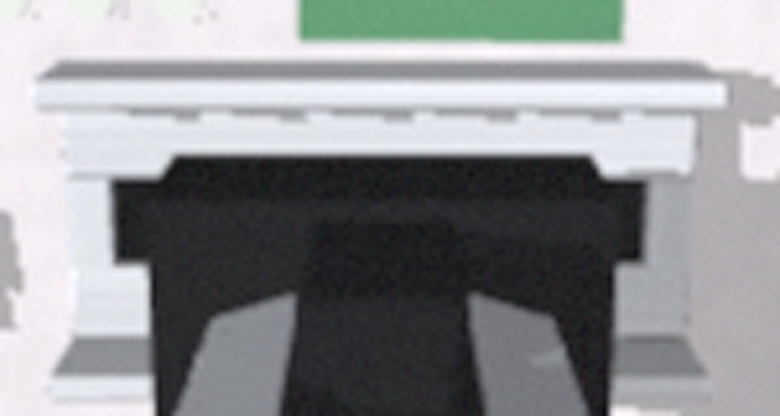

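The rails sit where my channel estimate puts them, to about 0.5 mm. The cover is above the channel, so I lower it between the rails, offset from the pin.

carry_out(
  deltas=[
    {"x": -0.03, "y": -0.2, "z": 0.3, "wx": 0, "wy": 0, "wz": 0, "jaw": 5},
    {"x": 0, "y": 0, "z": 0.3, "wx": 0, "wy": 0, "wz": 0, "jaw": 5},
    {"x": 0, "y": 0, "z": 0.3, "wx": 0, "wy": 0, "wz": 0, "jaw": 5},
    {"x": 0, "y": 0, "z": 0.3, "wx": 0, "wy": 0, "wz": 0, "jaw": 5},
    {"x": 0, "y": 0, "z": 0, "wx": 0, "wy": 0, "wz": 0, "jaw": 5},
    {"x": 0, "y": 0, "z": 0, "wx": 0, "wy": 0, "wz": 0, "jaw": 5},
  ],
)

```text
time_s: 20.17
ee_pos: [0.5429, 0.0772, 0.118]
eef_rot: [3.141, 0.001, -0.119]
force: [0.4, 0.9, -2.2]
grip_width: 0.0196
```

carry_out(
  deltas=[
    {"x": 0, "y": 0, "z": 0.15, "wx": 0, "wy": 0, "wz": 0, "jaw": 5},
    {"x": 0, "y": 0, "z": 0.15, "wx": 0, "wy": 0, "wz": 0, "jaw": 5},
    {"x": 0, "y": 0, "z": 0, "wx": 0, "wy": 0, "wz": 0, "jaw": 5},
    {"x": 0, "y": 0, "z": 0, "wx": 0, "wy": 0, "wz": 0, "jaw": 5},
  ],
)

```text
time_s: 20.5
ee_pos: [0.543, 0.0773, 0.1124]
eef_rot: [3.142, 0.0, -0.119]
force: [-0.2, 0.3, -2.4]
grip_width: 0.0198
```

```bash
python3 - <<'E'
from h import *
to([.5412,.0666,.1106],-.119)
E
```

```text
t 20.5 pos [0.543  0.0773 0.1124] rot [ 3.1415e+00  2.0000e-04 -1.1900e-01] w 0.0198 F [-0.2  0.3 -2.4] units x y z [-0.03  0.54  0.09] wz 0.0
```

carry_out(
  deltas=[
    {"x": -0.03, "y": 0, "z": 0.1, "wx": 0, "wy": 0, "wz": 0, "jaw": 5},
    {"x": 0, "y": 0, "z": 0.08, "wx": 0, "wy": 0, "wz": 0, "jaw": 5},
    {"x": 0, "y": 0, "z": 0, "wx": 0, "wy": 0, "wz": 0, "jaw": 5},
    {"x": 0, "y": 0, "z": 0, "wx": 0, "wy": 0, "wz": 0, "jaw": 5},
  ],
)

```text
time_s: 20.83
ee_pos: [0.5428, 0.0775, 0.1099]
eef_rot: [-3.141, -0.001, -0.119]
force: [-3.0, 0.4, 8.0]
grip_width: 0.02
```

It is in contact with the pin's top at TCP z ≈ 0.110, as expected. I slide it towards the pin.

carry_out(
  deltas=[
    {"x": 0, "y": 0.1, "z": 0, "wx": 0, "wy": 0, "wz": 0, "jaw": 5},
    {"x": 0, "y": 0.1, "z": 0, "wx": 0, "wy": 0, "wz": 0, "jaw": 5},
    {"x": 0, "y": 0.1, "z": 0, "wx": 0, "wy": 0, "wz": 0, "jaw": 5},
    {"x": 0, "y": 0.1, "z": 0, "wx": 0, "wy": 0, "wz": 0, "jaw": 5},
    {"x": 0, "y": 0, "z": 0, "wx": 0, "wy": 0, "wz": 0, "jaw": 5},
  ],
)

```text
time_s: 21.25
ee_pos: [0.5414, 0.0688, 0.1088]
eef_rot: [3.141, -0.0, -0.119]
force: [0.2, -3.9, -0.7]
grip_width: 0.0201
```

```bash
python3 - <<'E'
from h import *
to([.5412,.0666,.1006],-.119)
E
```

```text
t 21.25 pos [0.5414 0.0688 0.1088] rot [ 3.1407 -0.     -0.1191] w 0.0201 F [ 0.2 -3.9 -0.7] units x y z [0.   0.11 0.41] wz -0.0
```

carry_out(
  deltas=[
    {"x": 0, "y": 0.08, "z": 0, "wx": 0, "wy": 0, "wz": 0, "jaw": 5},
    {"x": 0, "y": 0, "z": 0.1, "wx": 0, "wy": 0, "wz": 0, "jaw": 5},
    {"x": 0, "y": 0, "z": 0.1, "wx": 0, "wy": 0, "wz": 0, "jaw": 5},
    {"x": 0, "y": 0, "z": 0, "wx": 0, "wy": 0, "wz": 0, "jaw": 5},
  ],
)

```text
time_s: 21.58
ee_pos: [0.5415, 0.0666, 0.1046]
eef_rot: [3.139, -0.001, -0.119]
force: [2.7, -10.5, -4.8]
grip_width: 0.0198
```

```bash
python3 - <<'E'
from h import *
to([.5412,.0666,.1006],-.119)
E
```

```text
t 21.58 pos [0.5415 0.0666 0.1046] rot [ 3.1393e+00 -6.0000e-04 -1.1890e-01] w 0.0198 F [  2.7 -10.5  -4.8] units x y z [-0.01  0.    0.2 ] wz 0.0
```

The cover has dropped over the pin. A side force of -10 N in y says the pin lies a little further along -y, so I ease it that way.

carry_out(
  deltas=[
    {"x": 0, "y": 0.06, "z": 0, "wx": 0, "wy": 0, "wz": 0, "jaw": 5},
    {"x": 0, "y": 0, "z": 0, "wx": 0, "wy": 0, "wz": 0, "jaw": 5},
  ],
)

```text
time_s: 21.75
ee_pos: [0.541, 0.0662, 0.1044]
eef_rot: [3.141, 0.0, -0.119]
force: [0.0, -5.2, -2.1]
grip_width: 0.0198
```

carry_out(
  deltas=[
    {"x": 0, "y": 0.07, "z": 0, "wx": 0, "wy": 0, "wz": 0, "jaw": 5},
    {"x": 0, "y": 0, "z": 0.1, "wx": 0, "wy": 0, "wz": 0, "jaw": 5},
    {"x": 0, "y": 0, "z": 0.1, "wx": 0, "wy": 0, "wz": 0, "jaw": 5},
    {"x": 0, "y": 0, "z": 0, "wx": 0, "wy": 0, "wz": 0, "jaw": 5},
  ],
)

```text
time_s: 22.08
ee_pos: [0.5409, 0.0655, 0.1005]
eef_rot: [-3.141, 0.0, -0.119]
force: [-1.7, 0.5, 0.7]
grip_width: 0.02
```

carry_out(
  deltas=[
    {"x": 0, "y": 0, "z": 0.1, "wx": 0, "wy": 0, "wz": 0, "jaw": 5},
    {"x": 0, "y": 0, "z": 0.1, "wx": 0, "wy": 0, "wz": 0, "jaw": 5},
    {"x": 0, "y": 0, "z": 0.1, "wx": 0, "wy": 0, "wz": 0, "jaw": 5},
    {"x": 0, "y": 0, "z": 0, "wx": 0, "wy": 0, "wz": 0, "jaw": 5},
    {"x": 0, "y": 0, "z": 0, "wx": 0, "wy": 0, "wz": 0, "jaw": 5},
  ],
  squeeze=50,
)

```text
time_s: 22.5
ee_pos: [0.5411, 0.0655, 0.0954]
eef_rot: [-3.141, -0.0, -0.119]
force: [-3.6, 0.8, 8.9]
grip_width: 0.0194
```

carry_out(
  deltas=[
    {"x": 0, "y": 0, "z": 0.1, "wx": 0, "wy": 0, "wz": 0, "jaw": 5},
    {"x": 0, "y": 0, "z": 0.1, "wx": 0, "wy": 0, "wz": 0, "jaw": 5},
    {"x": 0, "y": 0, "z": 0, "wx": 0, "wy": 0, "wz": 0, "jaw": 5},
    {"x": 0, "y": 0, "z": 0, "wx": 0, "wy": 0, "wz": 0, "jaw": 5},
  ],
)

```text
time_s: 22.83
ee_pos: [0.5418, 0.0654, 0.0943]
eef_rot: [-3.141, -0.003, -0.119]
force: [-15.6, -1.0, 37.7]
grip_width: 0.0197
```

```bash
python3 - <<'E'
from h import *
to([.5412,.0666,.0945],-.119)
im=ctrl.camera('wrist');cv2.imwrite('pics/w12.png',cv2.resize(np.clip(im[60:290].astype(float)*1.5,0,255).astype('uint8'),None,fx=1.5,fy=1.5))
im=ctrl.camera('scene');cv2.imwrite('pics/s12.png',cv2.resize(im[100:290,100:440],None,fx=2.3,fy=2.3,interpolation=cv2.INTER_CUBIC))
im=ctrl.camera('top');cv2.imwrite('pics/t12.png',cv2.resize(im[100:290,80:420],None,fx=2.3,fy=2.3,interpolation=cv2.INTER_CUBIC))
E
```

```text
t 22.83 pos [0.5418 0.0654 0.0943] rot [-3.1411e+00 -3.0000e-03 -1.1890e-01] w 0.0197 F [-15.6  -1.   37.7] units x y z [-0.04 -0.06 -0.01] wz 0.0
```

View pics/w12.png

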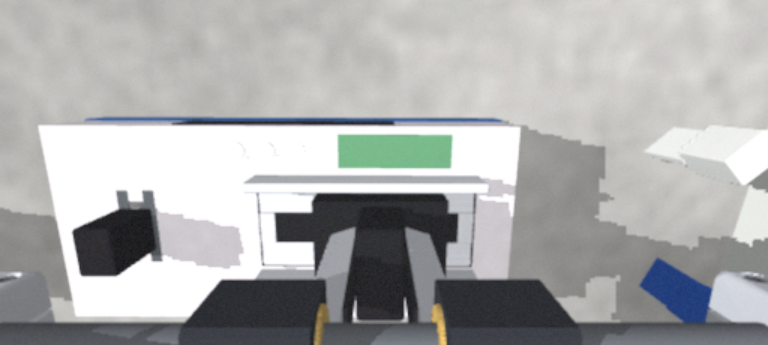

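View pics/s12.png

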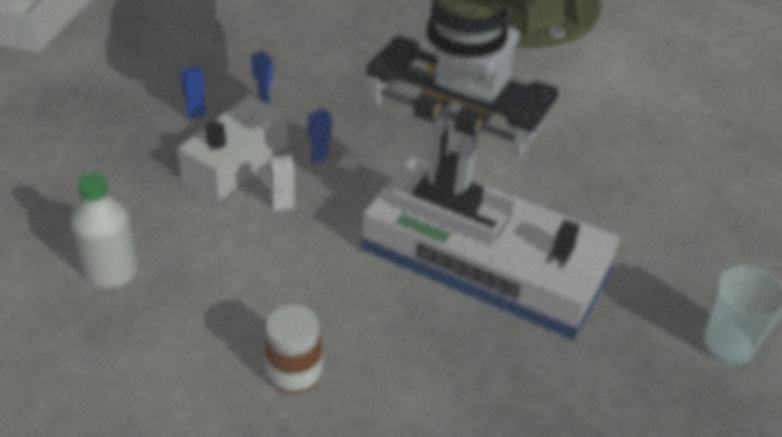

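View pics/t12.png

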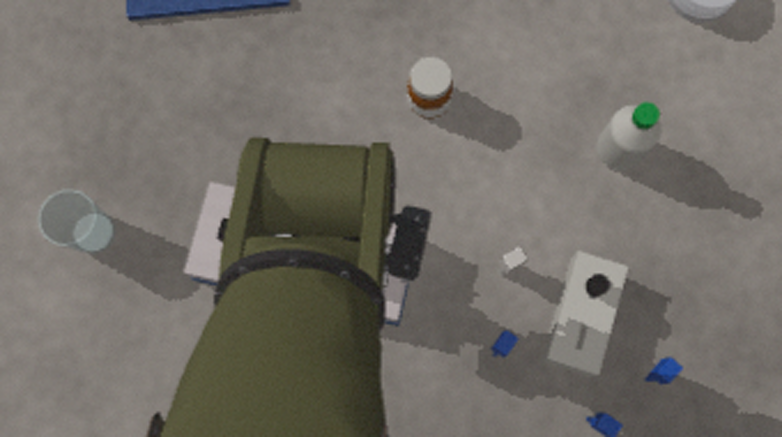

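The cover sits on the hard stop: 6 mm travel from first seat contact, with the force rising sharply to 38 N. I ease off a little to keep margin, then check.

carry_out(
  deltas=[
    {"x": -0.03, "y": 0, "z": -0.06, "wx": 0, "wy": 0, "wz": 0, "jaw": 5},
    {"x": 0, "y": 0, "z": 0, "wx": 0, "wy": 0, "wz": 0, "jaw": 5},
    {"x": 0, "y": 0, "z": 0, "wx": 0, "wy": 0, "wz": 0, "jaw": 5},
  ],
)

```text
time_s: 23.23
ee_pos: [0.5415, 0.0654, 0.0944]
eef_rot: [-3.141, -0.004, -0.119]
force: [-6.5, -1.3, 23.3]
grip_width: 0.0194
```

```bash
python3 - <<'E'
from h import *
to([.5412,.0666,.0945],-.119); print(ctrl.hand_in()); to([.5412,.0666,.0945],-.119)
E
```

```text
t 23.23 pos [0.5415 0.0654 0.0944] rot [-3.141  -0.0037 -0.1189] w 0.0194 F [-6.5 -1.3 23.3] units x y z [-0.02 -0.06 -0.01] wz 0.0
the job is handed in; nothing more can be done
None
the job is handed in; nothing more can be done
```

I seated the check blade in the photometer's slot and let go of it. Then I dropped the cover over the pin and pressed it down, and handed the job in at 23.2 s while still holding it. No verdict is reported, so the checks below are my own.

- **Blade:** It bottomed on the slot's mouth at about 21 N. After release, its outline in the wrist picture matched a fully home model to within about 1 mm, about 1.4 mm off centre along x.
- **Cover:** I laid it between the rails about 10 mm to the side of the pin and slid it until it dropped. First contact and the drop came at the expected heights. The cover's y position is about -8 mm from the channel point, which agrees with the pin seen at -7 mm.
- **Pressing:** I pressed it through about 6 mm to the hard stop. The push peaked at 38 N, so I eased it off; it read 23 N at hand-in.
- **Bystanders:** In the last scene and top pictures the blank, bottle, jar, beaker and look-alikes all stand where they were.

**What disagreed:**
- The first move call was refused as invalid input; it went through once every row gave all its values.
- The top camera's estimate of the slot was about 4 mm off the wrist camera's, and I used the wrist camera.
- During gripping, pressing and the drop, the arm gave way by up to 3 mm. Side forces reached about 15 N and fell to about 6.5 N by hand-in.

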